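Straighten a batch of locating pins and rack them

TASK

Lay all the loose locating pins on the bench across both narrow rests of the green lever press, side by side, one to a notch; with all of them on it and let go, swing the red-handled lever down to its stop and let it go all the way back up. Then lay every pin across the two bars of the sloped rack that has the green disc on its foot (not the one with the red disc), one to a notch.

Things in the scene. Friction and masses are not known exactly. Their poses are not given: they have to be found in the camera images.
- pin_0: loose steel locating pin, 120 mm long along its own y, 12 mm thick (contact shape: 12 x 12 mm square bar, so it does not roll), 85 to 140 g, one end tapered; starts lying on the bench at the left, roughly along world y. 2 or 3 pins are present (None: absent). Origin: centre of its underside as it first lies (it may roll over: then use the _mid point)
- pin_1: loose steel locating pin, 120 mm long along its own y, 12 mm thick (contact shape: 12 x 12 mm square bar, so it does not roll), 85 to 140 g, one end tapered; starts lying on the bench at the left, roughly along world y. 2 or 3 pins are present (None: absent). Origin: centre of its underside as it first lies (it may roll over: then use the _mid point)
- pin_2: loose steel locating pin, 120 mm long along its own y, 12 mm thick (contact shape: 12 x 12 mm square bar, so it does not roll), 85 to 140 g, one end tapered; starts lying on the bench at the left, roughly along world y. 2 or 3 pins are present (None: absent). Origin: centre of its underside as it first lies (it may roll over: then use the _mid point)
- pin_0_mid (a point): middle of pin_0, on its axis, half way along it
- pin_1_mid (a point): middle of pin_1, on its axis, half way along it
- pin_2_mid (a point): middle of pin_2, on its axis, half way along it
- press_bed (a point): centre of the press's two rests at their upper edges, 55 mm over the bench; x away from the robot to the hinge, z up, turns with the press. Rests: steel bars 10 mm wide along y at x = +-40 mm, open between (base plate 45 mm lower). Notches at y = -46, 0, +46 mm, about 31 mm wide, teeth 6 mm high. A pin lies along x across both, one to a notch, its centre at z = 6 mm
- press_hinge (a point): middle of the lever's hinge line, which runs along the press's y, 100 mm behind press_bed and 76 mm over the bench
- lever_handle (a point): centre of the red handle on the end of the lever, a cross bar along the press's y, 40 mm long, 20 mm thick, 180 mm from the hinge; may be pinched over its two ends from above
- lever (a joint): angle of the press lever (rad): 0 at rest, leaning 15 degrees back from upright; grows as the handle comes forward and down; stop at 1.833, level, pointing to press -x, its press bar (124 mm wide, 100 mm from the hinge, 16 mm thick) 1 mm over well-laid pins. A spring takes it back to 0 when let go; pulling takes 2 to 10 N at the handle
- rack_a_cradle: sloped top of rack a: two black notched bars, 10 mm wide, along x at y = +-40 mm, upper edges at z = 0, open between. Origin: mid-way between the bars, middle notch, 66 mm over the bench. x points up the slope (15 degrees, rising away from the robot), z square to it. Notches at x = -46, 0, +46 mm, 33 mm wide, teeth 6 mm high. A pin lies along y, one to a notch, its centre at z = 6 mm
- rack_b_cradle: sloped top of rack b: two black notched bars, 10 mm wide, along x at y = +-40 mm, upper edges at z = 0, open between. Origin: mid-way between the bars, middle notch, 66 mm over the bench. x points up the slope (15 degrees, rising away from the robot), z square to it. Notches at x = -46, 0, +46 mm, 33 mm wide, teeth 6 mm high. A pin lies along y, one to a notch, its centre at z = 6 mm
- rack_a_pad (a point): round grey pad on the foot of rack a, at its low end toward the robot, on which one of the discs lies
- rack_b_pad (a point): the same on rack b
- green_disc: fixed green disc, 36 mm across, 6 mm thick, lying on the pad of the rack to be used; origin: centre of its underside
- red_disc: fixed red disc of the same size on the pad of the other rack, which is on hold
Things that resemble listed ones, but are neither listed nor needed, are in the scene too. What is shaped like the pin_2 but orange is not meant.

How it is judged:
On the way, in this order (a step that is already met when the one before it is completed fails the run):
1. every pin lies across both rests of the press, let go (x of pin_0_mid in the frame of press_bed between -0.025 and 0.025 m and y of pin_0_mid in the frame of press_bed between -0.07 and 0.07 m and z of pin_0_mid in the frame of press_bed between 0.001 and 0.01 m and angle between the y axis of each of pin_0, pin_1, pin_2 and the x axis of press_bed, either way round below 0.2 rad and x of pin_1_mid in the frame of press_bed between -0.025 and 0.025 m and y of pin_1_mid in the frame of press_bed between -0.07 and 0.07 m and z of pin_1_mid in the frame of press_bed between 0.001 and 0.01 m and x of pin_2_mid in the frame of press_bed between -0.025 and 0.025 m and y of pin_2_mid in the frame of press_bed between -0.07 and 0.07 m and z of pin_2_mid in the frame of press_bed between 0.001 and 0.01 m and contact force between the fingers and pin_0 below 0.3 N and contact force between the fingers and pin_1 below 0.3 N and contact force between the fingers and pin_2 below 0.3 N and linear speed of each of pin_0, pin_1, pin_2 below 0.02 m/s), for 0.3 s.
2. the lever is swung to its stop with every pin on the rests (value of joint lever above 1.77 rad and x of pin_0_mid in the frame of press_bed between -0.025 and 0.025 m and y of pin_0_mid in the frame of press_bed between -0.07 and 0.07 m and z of pin_0_mid in the frame of press_bed between 0.001 and 0.01 m and angle between the y axis of each of pin_0, pin_1, pin_2 and the x axis of press_bed, either way round below 0.2 rad and x of pin_1_mid in the frame of press_bed between -0.025 and 0.025 m and y of pin_1_mid in the frame of press_bed between -0.07 and 0.07 m and z of pin_1_mid in the frame of press_bed between 0.001 and 0.01 m and x of pin_2_mid in the frame of press_bed between -0.025 and 0.025 m and y of pin_2_mid in the frame of press_bed between -0.07 and 0.07 m and z of pin_2_mid in the frame of press_bed between 0.001 and 0.01 m), for 0.2 s.
3. the lever is back up at rest (value of joint lever below 0.1 rad), for 0.2 s.
At the end, for the whole second after the job is handed in: Every pin lies released and still down in a notch across both bars of the green-disc rack (centre within 25 mm of mid-way between the bars, 70 mm of the middle notch, 1 to 10 mm over the bars; square within 0.2 rad); lever under 0.1 rad (value of joint lever below 0.1 rad and linear speed of each of pin_0, pin_1, pin_2 below 0.02 m/s and ((horizontal distance between green_disc and rack_a_pad below 0.03 m and (x of pin_0_mid in the frame of rack_a_cradle between -0.07 and 0.07 m and y of pin_0_mid in the frame of rack_a_cradle between -0.025 and 0.025 m and z of pin_0_mid in the frame of rack_a_cradle between 0.001 and 0.01 m and angle between the y axis of pin_0 and the y axis of rack_a_cradle, either way round below 0.2 rad) and (x of pin_1_mid in the frame of rack_a_cradle between -0.07 and 0.07 m and y of pin_1_mid in the frame of rack_a_cradle between -0.025 and 0.025 m and z of pin_1_mid in the frame of rack_a_cradle between 0.001 and 0.01 m and angle between the y axis of pin_1 and the y axis of rack_a_cradle, either way round below 0.2 rad) and (x of pin_2_mid in the frame of rack_a_cradle between -0.07 and 0.07 m and y of pin_2_mid in the frame of rack_a_cradle between -0.025 and 0.025 m and z of pin_2_mid in the frame of rack_a_cradle between 0.001 and 0.01 m and angle between the y axis of pin_2 and the y axis of rack_a_cradle, either way round below 0.2 rad)) or (horizontal distance between green_disc and rack_b_pad below 0.03 m and (x of pin_0_mid in the frame of rack_b_cradle between -0.07 and 0.07 m and y of pin_0_mid in the frame of rack_b_cradle between -0.025 and 0.025 m and z of pin_0_mid in the frame of rack_b_cradle between 0.001 and 0.01 m and angle between the y axis of pin_0 and the y axis of rack_b_cradle, either way round below 0.2 rad) and (x of pin_1_mid in the frame of rack_b_cradle between -0.07 and 0.07 m and y of pin_1_mid in the frame of rack_b_cradle between -0.025 and 0.025 m and z of pin_1_mid in the frame of rack_b_cradle between 0.001 and 0.01 m and angle between the y axis of pin_1 and the y axis of rack_b_cradle, either way round below 0.2 rad) and (x of pin_2_mid in the frame of rack_b_cradle between -0.07 and 0.07 m and y of pin_2_mid in the frame of rack_b_cradle between -0.025 and 0.025 m and z of pin_2_mid in the frame of rack_b_cradle between 0.001 and 0.01 m and angle between the y axis of pin_2 and the y axis of rack_b_cradle, either way round below 0.2 rad)))); the robot touches nothing.
Of pin_0, pin_1, pin_2 only 2 to 3 are there at a start; the rules pass over those that are not, and their reading is None.
At some moment in a run one of pin_0, pin_1, pin_2 may be knocked a few centimetres aside while the robot is not near it.
Once in a run the grip may slacken for a moment while it holds something.
It also fails if it takes over 210 s, if anything falls off the work surface, if the arm or the gripper's body presses on something with over 40 N, if the wrist force passes 120 N, or if a joint passes its speed limit or range.

ROBOT

A 7-joint arm with a two-finger parallel gripper is mounted at the origin on the work surface; the furniture and walls round the work are solid. World frame = base frame: x ahead of the robot, y to its left, z up, the work surface at z = 0. Lengths are in m, angles in rad, forces in N, time in s.
With the tool pointing down it reaches from about 0.4 to 0.875 m from the base axis. Payload 19.3 kg.
Tool frame: the origin (TCP) lies at the very end of the fingers, on their centre line; the grasp point (between the pads) lies 19 mm behind it; z points along the fingers, y is the line along which they close (so a half turn about z gives the same grasp; the last joint's range is limited). The gripper opens to 85 mm and grips with 20 to 120 N. Pads are 22 mm wide; open, the fingers measure 114 mm over their backs; the gripper's body (76 mm by 85 mm) begins 54 mm behind the grasp point. The pads swing forward as they close: fully open they stand 13 mm farther back than shut.
Start: joints at [-1.337, 0.521, -0.036, 1.599, 0.021, 1.021, -0.113], TCP at [0.187, 0.596, 0.231] pointing down, gripper open.
Joint ranges: [-2.91, 2.91], [-0.3, 2.13], [-1.5, 1.42], [0.17, 2.43], [-1.26, 4.41], [0.16, 1.93], [-2.52, 2.52]. Speed limits (rad/s): [1.89, 1.89, 2.39, 2.39, 3.01, 3.01, 3.01].

INTERFACE

Orientations are given as [roll, pitch, yaw] about the fixed x, y, z axes, in that order (R = Rz(yaw) Ry(pitch) Rx(roll)).
In Python, from workcell import bot gives the robot as it stands.
- The arm moves only by the shell command python3 -m crank 'ROWS' [FORCE]. ROWS is a JSON object of lists of equal length, an entry for each row: "travel": the shift along the world's x, y, z in cm, a list of three; "turn": the turn, a rotation vector about the world's x, y, z in degrees, a list of three; "gripper": the closure, from 0 (fully open) to 1 (shut). A call has exactly 5 rows; each row is the pose to reach, as a shift and turn from the pose commanded when the call began; what a row does not reach only later rows make up. A row lasts 1/10 s, in which the tool goes at most 50 mm and 8.59 degrees, less where a joint would pass 70% of its speed; a pose out of reach is approached as far as the arm can. A call with a gripper value outside its range is refused whole. The fingers move at their own pace and stop on an object; FORCE is the grip in N (left out, the last holds). Time passes only in rows, so rows that repeat a pose let the fingers close, or fill a call up. It gives the time, the measured TCP pose, the force, the opening and the grip force at its end, in the units of the state.
- bot.observe(): the state, without advancing time (a new reading comes with each control period).
- bot.grab_frame(name): name is "scene" or "top"; returns a dict with "pixels" (480x640x3 uint8, red, green, blue), "fx", "fy", "cx", "cy" (pixels), "dist" ([k1, k2, p1, p2, k3] as OpenCV has them; the pictures are not rectified), "extrinsics" (4x4, takes a point from world to camera coordinates). Camera axes: x right, y down, z forward; pixel columns grow to the right and rows downward; lengths in m; the calibration is good to about 2 mm. A picture is of the moment at which its call begins. There is no depth.
- bot.job_done(): hands the job in; it is judged then, once.
The state is a dict: "clock": time; "qpos": joint angles; "qd": joint speeds; "joint_efforts": joint torques, N m; "position": TCP position; "tool_rot": TCP orientation; "force": force on the tool from outside, world axes, zero at the start; "moment": the same for the moment, N m; "grip_width": finger opening in m; "finger_force": force on a finger pad.
Only numpy, scipy, OpenCV 4.12 (cv2) and the standard library are available. Lean on these libraries where they do the work, as an engineer would, in place of code of your own. Each camera call takes 0.05 s, during which the arm holds its last target. There are 200 camera calls.

## Working session

There is one attempt and no reset: what is moved stays moved. The work goes in short steps, Python scripts to look and compute and a shell command to move; the robot and the scene stay as the last step left them, time stands still between calls to the robot, and variables do not carry over. Pictures are saved under pics/ and viewed, at most 17 in all, crops included, and the job is handed in when it is done.

```bash
ls; mkdir -p pics; cat > h.py <<'E'
import numpy as np, cv2
from workcell import bot
def grab(n,f=None):
    d=bot.grab_frame(n)
    if f: cv2.imwrite('pics/'+f,cv2.cvtColor(d['pixels'],cv2.COLOR_RGB2BGR))
    return d
def KD(d): return np.array([[d['fx'],0,d['cx']],[0,d['fy'],d['cy']],[0,0,1.]]),np.array(d['dist'],float)
def ray(d,uv):
    K,D=KD(d); E=np.array(d['extrinsics']); R=E[:3,:3]; t=E[:3,3]
    p=cv2.undistortPoints(np.array(uv,float).reshape(-1,1,2),K,D)[:,0]
    v=np.c_[p,np.ones(len(p))]@R
    return -R.T@t, v
def onz(d,uv,z):
    c,v=ray(d,uv); return c+v*((z-c[2])/v[:,2])[:,None]
def proj(d,P):
    K,D=KD(d); E=np.array(d['extrinsics'])
    return cv2.projectPoints(np.array(P,float).reshape(-1,1,3),cv2.Rodrigues(E[:3,:3])[0],E[:3,3],K,D)[0][:,0]
E
python3 - <<'E'
from h import *
for n in('scene','top'):
    d=grab(n,n+'1.png'); c,_=ray(d,[[320,240]]); print(n,c.round(3),d['fx'],onz(d,[[320,240],[0,0],[639,0],[0,479],[639,479]],0).round(2).tolist())
print(bot.observe())
E
```

```text
pics
scene [-0.583  0.555  0.816] 620.7211386538723 [[0.74, -0.12, 0.0], [6.92, 0.36, 0.0], [3.22, -4.6, -0.0], [0.28, 0.71, 0.0], [-0.21, -0.19, 0.0]]
top [0.331 0.041 1.512] 543.8213578604434 [[0.48, 0.05, 0.0], [1.22, 1.06, 0.0], [1.25, -0.94, 0.0], [-0.21, 0.95, 0.0], [-0.2, -0.87, 0.0]]
{'clock': 0.1, 'qpos': array([-1.33722751,  0.52195638, -0.03631862,  1.59991859,  0.02119351,
        1.02108911, -0.11278595]), 'qd': array([ 1.47458004e-03, -2.37811341e-04, -5.05242038e-04, -1.76831911e-03,
       -6.88586137e-05, -3.46132889e-04, -1.14687701e-03]), 'joint_efforts': array([ 4.27486535e-03, -9.28473186e+01,  1.98477164e+00, -3.70530260e+01,
        1.81384489e-02,  5.46044888e-03,  6.95128256e-05]), 'position': array([0.18689829, 0.59610401, 0.23079376]), 'tool_rot': array([-3.14060816e+00,  6.65260638e-05,  2.83781532e+00]), 'force': array([-0.09348395,  0.11193011, -0.02006368]), 'moment': array([ 0.01599079,  0.02011943, -0.00627533]), 'finger_force': 0.0, 'grip_width': 0.08570827735466006}
```

View pics/top1.png

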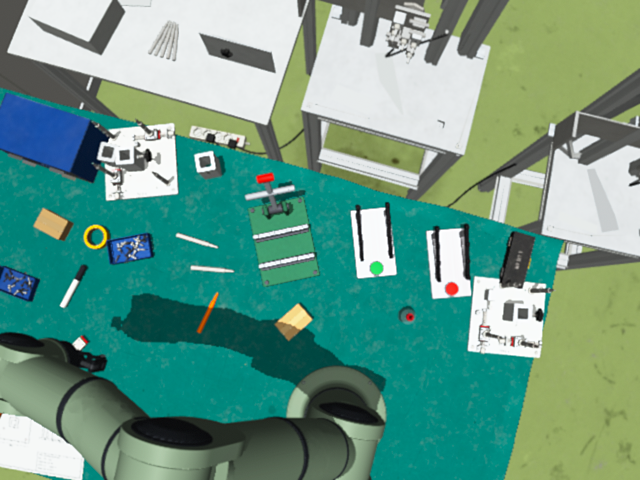

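View pics/scene1.png

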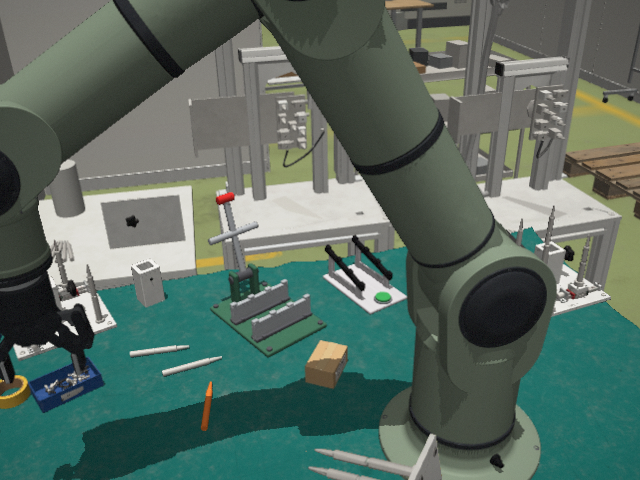

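The top view shows two steel pins at (197,241) and (212,269), and the orange lookalike at (208,312). The press is at (284,240). The green-disc rack has its disc at (376,268) and the red-disc rack at (452,289). In the scene view the pins are at (160,350) and (192,365). I'll check these in an enlarged crop and measure.

```bash
cat > seg.py <<'E'
from h import *
def pins(d,roi,z,vmin=165,amin=60):
    x0,y0,x1,y1=roi; im=d['pixels'][y0:y1,x0:x1]; hsv=cv2.cvtColor(im,cv2.COLOR_RGB2HSV)
    m=((hsv[...,1]<50)&(hsv[...,2]>vmin)).astype('uint8'); out=[]
    for c in cv2.findContours(m,cv2.RETR_EXTERNAL,cv2.CHAIN_APPROX_NONE)[0]:
        if cv2.contourArea(c)<amin: continue
        r=cv2.minAreaRect(c); b=cv2.boxPoints(r); 
        l=[np.linalg.norm(b[1]-b[0]),np.linalg.norm(b[2]-b[1])]
        e=[(b[0]+b[1])/2,(b[2]+b[3])/2] if l[0]<l[1] else [(b[1]+b[2])/2,(b[3]+b[0])/2]
        e=np.array(e)+[x0,y0]; P=onz(d,e,z); 
        out.append((e,P,P.mean(0),np.linalg.norm(P[0]-P[1]),np.degrees(np.arctan2(*(P[1]-P[0])[[1,0]]))%180))
    return out
def show(o):
    for e,P,c,L,a in o: print('px',e.round(1).tolist(),'c',c[:2].round(4),'L',L.round(4),'ang',a.round(1))
E
python3 - <<'E'
from seg import *
d=grab('top')
im=d['pixels'][160:350,160:480]; cv2.imwrite('pics/crop.png',cv2.resize(im[...,::-1],None,fx=2.5,fy=2.5,interpolation=cv2.INTER_CUBIC))
show(pins(d,(160,220,245,290),.006,140,30))
h=cv2.cvtColor(d['pixels'],cv2.COLOR_RGB2HSV)
def big(m,name,z,k=1):
    c=sorted(cv2.findContours(m.astype('uint8'),cv2.RETR_EXTERNAL,cv2.CHAIN_APPROX_NONE)[0],key=cv2.contourArea)[-k:]
    for q in c:
        r=cv2.minAreaRect(q); print(name,np.round(r[0],1),np.round(r[1],1),round(r[2],1),onz(d,[r[0]],z).round(4), onz(d,cv2.boxPoints(r),z)[:,:2].round(4).tolist())
H,S,V=h[...,0],h[...,1],h[...,2]
big((H>50)&(H<70)&(S>190)&(V>150),'gdisc',.012)
big(((H<6)|(H>174))&(S>180)&(V>130),'red',.25,3)
rk=np.zeros_like(H,bool); rk[195:285,345:402]=1
big(rk&(S<40)&(V>180),'rackfoot',.006)
big(rk&(V<60),'bars',.066,2)
E
```

```text
px [[190.9, 266.9], [233.0, 270.8]] c [0.3958 0.3493] L 0.1184 ang 85.6
px [[175.9, 234.2], [217.0, 246.9]] c [0.4743 0.3953] L 0.122 ang 73.7
gdisc [376.5 262. ] [1. 0.] 180.0 [[ 0.4197 -0.1067  0.012 ]] [[0.4197, -0.1081], [0.4197, -0.1081], [0.4197, -0.1054], [0.4197, -0.1054]]
red [409. 317.] [6. 6.] 90.0 [[ 0.279  -0.1592  0.25  ]] [[0.2858, -0.1522], [0.2859, -0.1662], [0.2721, -0.1662], [0.272, -0.1522]]
red [451.5 288. ] [10.6 10.6] 45.0 [[ 0.3466 -0.2591  0.25  ]] [[0.3465, -0.2414], [0.3641, -0.2593], [0.3467, -0.2769], [0.3292, -0.259]]
red [264.8 177.7] [ 7.6 16.3] 78.7 [[0.6019 0.1807 0.25  ]] [[0.6069, 0.2015], [0.615, 0.1639], [0.5969, 0.16], [0.5889, 0.1975]]
rackfoot [373.2 242.2] [68.  39.5] 84.4 [[ 0.4752 -0.0981  0.006 ]] [[0.5642, -0.0334], [0.5766, -0.1439], [0.3869, -0.1623], [0.3753, -0.053]]
bars [359.  232.5] [55.3  3.6] 86.2 [[ 0.4951 -0.0542  0.066 ]] [[0.5694, -0.0441], [0.5701, -0.0538], [0.4216, -0.0643], [0.4208, -0.0547]]
bars [388.7 230. ] [54.2  4. ] 84.6 [[ 0.5028 -0.1342  0.066 ]] [[0.5755, -0.1219], [0.5767, -0.1328], [0.4309, -0.1465], [0.4298, -0.1357]]
```

View pics/crop.png

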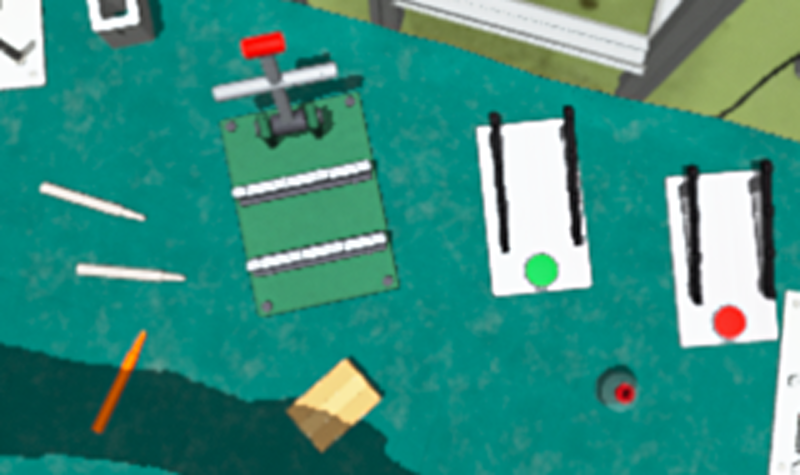

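The crop confirms the two steel pins. The orange taper at crop (118,382) is the excluded lookalike, and the pen and other items are not pins. The press is tilted about 11°. Next I'll measure the press and rack frames.

```bash
python3 - <<'E'
from seg import *
d=grab('top'); s=grab('scene')
h=cv2.cvtColor(d['pixels'],cv2.COLOR_RGB2HSV).astype(int);H,S,V=h[...,0],h[...,1],h[...,2]
def rects(d,m,z,n,amin=20):
    for q in sorted(cv2.findContours(m.astype('uint8'),cv2.RETR_EXTERNAL,cv2.CHAIN_APPROX_NONE)[0],key=cv2.contourArea)[-n:]:
        r=cv2.minAreaRect(q); b=cv2.boxPoints(r)
        l=[np.linalg.norm(b[1]-b[0]),np.linalg.norm(b[2]-b[1])]
        e=np.array([(b[0]+b[1])/2,(b[2]+b[3])/2] if l[0]<l[1] else [(b[1]+b[2])/2,(b[3]+b[0])/2])
        P=onz(d,e,z); print(np.round(r[1],1),e.round(1).tolist(),P[:,:2].round(4).tolist(),'mid',P.mean(0)[:2].round(4),'L',np.linalg.norm(P[0]-P[1]).round(4),'ang',np.degrees(np.arctan2(*(P[1]-P[0])[[1,0]])).round(2)%180)
rk=np.zeros_like(H,bool); rk[222:278,245:322]=1
print('rests');rects(d,rk&(V>150)&(S<60),.061,4)
print('plate');rk[:]=0;rk[190:292,240:325]=1;rects(d,rk&(H>60)&(H<78)&(V>60)&(V<150)&(S>80)&(S<190),.010,1)
print(h[248,284],h[300,250],h[268,376])
print('disc');rk[:]=0;rk[255:280,365:390]=1;rects(d,rk&(H>50)&(H<78)&(V>150),.015,1)
E
```

```text
rests
[ 4.3 55.5] [[307.29998779296875, 225.5], [252.89999389648438, 236.6999969482422]] [[0.513, 0.0845], [0.4812, 0.23]] mid [0.4971 0.1572] L 0.149 ang 102.32
[ 4.7 55.5] [[313.1000061035156, 254.5], [258.79998779296875, 265.8999938964844]] [[0.4351, 0.0679], [0.4029, 0.2125]] mid [0.419  0.1402] L 0.1482 ang 102.57
plate
[15.7 33.7] [[293.5, 206.60000610351562], [260.6000061035156, 213.60000610351562]] [[0.5722, 0.1252], [0.5513, 0.2167]] mid [0.5618 0.171 ] L 0.0939 ang 102.86
[ 76 150 158] [ 88 226 139] [ 70 214 232]
disc
[13. 12.] [[376.0, 261.0], [376.0, 274.0]] [[0.4222, -0.1051], [0.3864, -0.1051]] mid [ 0.4043 -0.1051] L 0.0359 ang 0.15000000000000568
```

```bash

python3 -m crank '{"travel":[[2,-2.5,0],[4,-5,0],[6,-7.5,0],[8,-10,0],[10.5,-12.4,0]],"turn":[[0,0,-8],[0,0,-16],[0,0,-24],[0,0,-32],[0,0,-40]],"gripper":[0.5,0.5,0.5,0.5,0.5]}' 60
python3 -m crank '{"travel":[[2,-2.5,-1],[4,-5,-3],[6,-7.5,-5],[8,-10,-7],[10.4,-12.3,-10]],"turn":[[0,0,-8],[0,0,-16],[0,0,-24],[0,0,-32],[0,0,-37]],"gripper":[0.5,0.5,0.5,0.5,0.5]}'
python3 -m crank '{"travel":[[0,0,0],[0,0,0],[0,0,0],[0,0,0],[0,0,0]],"turn":[[0,0,0],[0,0,0],[0,0,0],[0,0,0],[0,0,0]],"gripper":[0.5,0.5,0.5,0.5,0.5]}'
python3 - <<'E'
from seg import *
d=grab('top','t2.png'); s=grab('scene','s2.png')
show(pins(d,(160,220,245,290),.006,140,30))
show(pins(s,(110,330,235,390),.006,140,30))
o=bot.observe(); print(o['position'],o['tool_rot'],o['grip_width'],o['qpos'].round(2))
for px in ([362,260],[390.5,257]): print('low',onz(d,[px],.0525+.005))
for px in ([357.2,206],[387.3,203]): print('high',onz(d,[px],.091+.005))
E
```

```text
clock: 0.75
position: [0.2922, 0.4713, 0.2314]
tool_rot: [-3.141, -0.0, 2.134]
force: [0.7, 0.3, 0.7]
grip_width: 0.0426
finger_force: 0.0
clock: 1.25
position: [0.3968, 0.3488, 0.1314]
tool_rot: [3.14, -0.002, 1.489]
force: [0.7, 1.3, -0.9]
grip_width: 0.0427
finger_force: 0.0
clock: 1.75
position: [0.3957, 0.3502, 0.1318]
tool_rot: [3.141, -0.001, 1.495]
force: [1.0, 0.8, -0.4]
grip_width: 0.0428
finger_force: 0.0
px [[170.3, 243.5], [185.1, 265.6]] c [0.4345 0.4469] L 0.0755 ang 35.6
px [[163.0, 236.0], [163.0, 245.0]] c [0.4733 0.49  ] L 0.0253 ang 2.3
px [[193.2, 363.7], [162.1, 372.4]] c [0.401  0.3759] L 0.0623 ang 86.0
px [[171.2, 347.6], [129.7, 353.1]] c [0.4826 0.4097] L 0.084 ang 73.5
[0.39578594 0.34985135 0.13163344] [ 3.14138117e+00 -6.15604033e-04  1.49473277e+00] 0.04279510401549806 [-1.05  0.53  0.29  1.96 -0.23  0.69 -0.69]
low [[ 0.42196141 -0.06329097  0.0575    ]]
low [[ 0.43081228 -0.13996257  0.0575    ]]
high [[ 0.56193561 -0.04729547  0.096     ]]
high [[ 0.57100111 -0.12690131  0.096     ]]
```

View pics/s2.png

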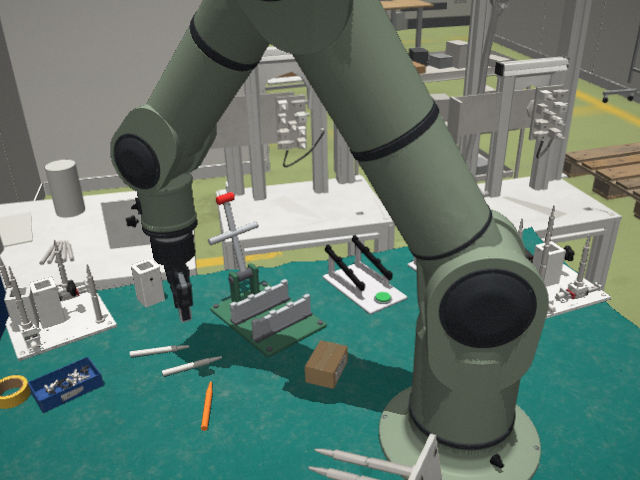

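Only two pins are on the bench, with no third one hidden by the arm. Both are still where I measured them, at scene px (158,350) and (192,365). Descending on the near one.

```bash

python3 -m crank '{"travel":[[0,0,-3],[0,0,-6],[0,0,-9],[0,0,-11.5],[0,0,-12.8]],"turn":[[0,0,0],[0,0,0],[0,0,0],[0,0,0],[0,0,0]],"gripper":[0.5,0.5,0.5,0.5,0.5]}'
python3 -m crank '{"travel":[[0,0,0],[0,0,0],[0,0,0],[0,0,0],[0,0,0]],"turn":[[0,0,0],[0,0,0],[0,0,0],[0,0,0],[0,0,0]],"gripper":[0.5,1,1,1,1]}' 70
python3 -m crank '{"travel":[[0,0,0],[0,0,1],[0,0,3],[0,0,6],[0,0,9]],"turn":[[0,0,0],[0,0,0],[0,0,0],[0,0,0],[0,0,0]],"gripper":[1,1,1,1,1]}'
```

```text
clock: 2.35
position: [0.3953, 0.349, 0.0016]
tool_rot: [-3.14, 0.001, 1.494]
force: [-0.0, -0.3, 0.5]
grip_width: 0.0426
finger_force: 0.0
clock: 2.85
position: [0.3965, 0.3499, 0.0047]
tool_rot: [3.14, -0.002, 1.494]
force: [-0.8, -0.7, 9.4]
grip_width: 0.0095
finger_force: 68.7
clock: 3.35
position: [0.3959, 0.3493, 0.0953]
tool_rot: [3.141, -0.0, 1.494]
force: [0.3, 0.3, -0.8]
grip_width: 0.0095
finger_force: 68.9
```

```bash

python3 -m crank '{"travel":[[0,0,2],[1,-2,5],[2,-4,6],[3,-6.5,6],[4,-9,6]],"turn":[[0,0,-8],[0,0,-16],[0,0,-24],[0,0,-32],[0,0,-40]],"gripper":[1,1,1,1,1]}'
python3 -m crank '{"travel":[[0.3,-2,0],[0.6,-4,0],[0.9,-5,-1],[1.2,-6,-3],[1.2,-6.6,-5]],"turn":[[0,0,-8],[0,0,-16],[0,0,-24],[0,0,-30],[0,0,-33.2]],"gripper":[1,1,1,1,1]}'
python3 -m crank '{"travel":[[0,0,0],[0,0,0],[0,0,0],[0,0,0],[0,0,0]],"turn":[[0,0,0],[0,0,0],[0,0,0],[0,0,0],[0,0,0]],"gripper":[1,1,1,1,1]}'
python3 - <<'E'
from h import *
d=grab('top','t3.png'); s=grab('scene','s3.png'); o=bot.observe(); print(o['position'],o['tool_rot'],o['grip_width'])
a=cv2.resize(d['pixels'][190:300,220:330],(400,400)); b=cv2.resize(s['pixels'][250:370,190:310],(400,400))
cv2.imwrite('pics/c3.png',np.hstack([a,b])[...,::-1])
E
```

```text
clock: 3.85
position: [0.4363, 0.2589, 0.1549]
tool_rot: [-3.141, -0.002, 0.79]
force: [-0.8, 1.3, -1.8]
grip_width: 0.0091
finger_force: 68.9
clock: 4.35
position: [0.4485, 0.1932, 0.104]
tool_rot: [-3.14, -0.002, 0.212]
force: [-0.3, 0.9, -1.4]
grip_width: 0.0094
finger_force: 68.9
clock: 4.85
position: [0.4481, 0.1938, 0.1039]
tool_rot: [-3.141, -0.001, 0.217]
force: [0.6, -0.2, -2.1]
grip_width: 0.0095
finger_force: 68.9
[0.44802911 0.19363122 0.1035957 ] [-3.14124467e+00 -3.48348766e-04  2.16922774e-01] 0.009467032382021326
```

View pics/c3.png

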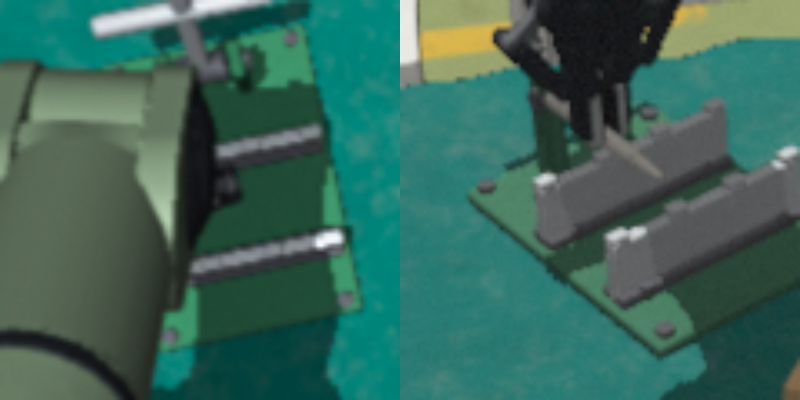

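The scene crop shows the pin held along press x above the left notches, with its near tip at about scene px (268,302). I'll check that numerically before lowering.

```bash
python3 - <<'E'
from h import *
s=grab('scene'); u=np.array([.9767,.2147]); c=np.array([.448,.1936])
for k in(-.06,.06): print(proj(s,[[*(c+k*u),.105]]))
E
python3 -m crank '{"travel":[[0,0,-1],[0,0,-2],[0,0,-3],[0,0,-3.7],[0,0,-4.2]],"turn":[[0,0,0],[0,0,0],[0,0,0],[0,0,0],[0,0,0]],"gripper":[1,1,1,1,1]}'
```

```text
[[267.341077   302.27107573]]
[[234.56326583 278.45516439]]
clock: 5.5
position: [0.4478, 0.1931, 0.0603]
tool_rot: [3.141, 0.001, 0.216]
force: [-0.8, 0.5, -0.3]
grip_width: 0.0092
finger_force: 68.9
```

```bash

python3 -m crank '{"travel":[[0,0,-0.1],[0,0,-0.2],[0,0,-0.2],[0,0,-0.2],[0,0,-0.2]],"turn":[[0,0,0],[0,0,0],[0,0,0],[0,0,0],[0,0,0]],"gripper":[1,1,1,1,1]}'
python3 -m crank '{"travel":[[0,0,0],[0,0,0],[0,0,0],[0,0,0],[0,0,0]],"turn":[[0,0,0],[0,0,0],[0,0,0],[0,0,0],[0,0,0]],"gripper":[0.75,0.65,0.65,0.65,0.65]}'
python3 -m crank '{"travel":[[0,0,1],[0,0,3],[0,0,6],[0,0,9],[0,0,9]],"turn":[[0,0,0],[0,0,0],[0,0,0],[0,0,0],[0,0,0]],"gripper":[0.65,0.65,0.65,0.65,0.65]}'
python3 -m crank '{"travel":[[0,5,0],[0,10,0],[0,15,0],[0,20,0],[0,25,0]],"turn":[[0,0,8],[0,0,16],[0,0,24],[0,0,32],[0,0,40]],"gripper":[0.6,0.5,0.5,0.5,0.5]}'
python3 - <<'E'
from seg import *
d=grab('top','t4.png'); s=grab('scene','s4.png'); o=bot.observe(); print(o['position'],o['tool_rot'],o['grip_width'])
a=cv2.resize(d['pixels'][160:320,160:320],(400,400)); b=cv2.resize(s['pixels'][240:400,120:320],(400,320)); b=np.vstack([b,np.zeros((80,400,3),'uint8')])
cv2.imwrite('pics/c4.png',np.hstack([a,b])[...,::-1])
show(pins(s,(110,330,235,390),.006,140,30))
E
```

```text
clock: 6.0
position: [0.4478, 0.1931, 0.0597]
tool_rot: [-3.141, 0.0, 0.216]
force: [-4.4, -3.4, 9.3]
grip_width: 0.0093
finger_force: 70.3
clock: 6.5
position: [0.448, 0.1934, 0.0593]
tool_rot: [-3.142, -0.0, 0.216]
force: [0.2, -0.2, -0.1]
grip_width: 0.0298
finger_force: 0.0
clock: 7.0
position: [0.4493, 0.1938, 0.1528]
tool_rot: [-3.14, -0.004, 0.216]
force: [0.5, 0.4, 0.5]
grip_width: 0.03
finger_force: 0.0
clock: 7.5
position: [0.4474, 0.4453, 0.1496]
tool_rot: [3.142, 0.0, 0.92]
force: [1.0, -0.8, -0.0]
grip_width: 0.0428
finger_force: 0.0
[0.44582102 0.44991617 0.14880724] [-3.13980944e+00 -1.43889518e-03  9.26462331e-01] 0.04283043130488256
```

View pics/c4.png

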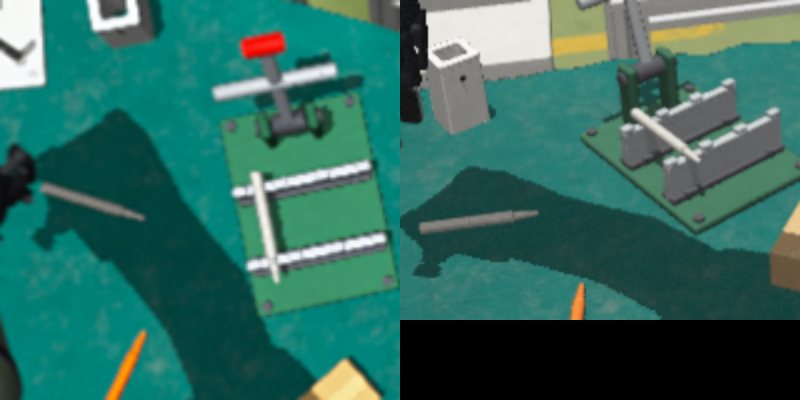

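The first pin lies across both rests in the +y notch, from crop (255,175) to (275,282). The second pin hasn't moved, at top px (176,234) to (218,248).

```bash

python3 -m crank '{"travel":[[1,-2,0],[2,-4,0],[2.9,-5.5,0],[2.9,-5.5,-2],[2.9,-5.5,-4]],"turn":[[0,0,8],[0,0,16],[0,0,20.6],[0,0,20.6],[0,0,20.6]],"gripper":[0.5,0.5,0.5,0.5,0.5]}'
python3 -m crank '{"travel":[[0,0,-3],[0,0,-6],[0,0,-8.5],[0,0,-10],[0,0,-10.5]],"turn":[[0,0,0],[0,0,0],[0,0,0],[0,0,0],[0,0,0]],"gripper":[0.5,0.5,0.5,0.5,0.5]}'
python3 -m crank '{"travel":[[0,0,0],[0,0,0],[0,0,0],[0,0,0],[0,0,0]],"turn":[[0,0,0],[0,0,0],[0,0,0],[0,0,0],[0,0,0]],"gripper":[0.5,1,1,1,1]}' 70
python3 -m crank '{"travel":[[0,0,0],[0,0,1],[0,0,3],[0,0,6],[0,0,10]],"turn":[[0,0,0],[0,0,0],[0,0,0],[0,0,0],[0,0,0]],"gripper":[1,1,1,1,1]}'
python3 -m crank '{"travel":[[0,0,1],[0,0,4],[0,0,6],[0,0,6],[0,0,6]],"turn":[[0,0,0],[0,0,0],[0,0,0],[0,0,0],[0,0,0]],"gripper":[1,1,1,1,1]}'
```

```text
clock: 8.1
position: [0.4776, 0.3877, 0.1095]
tool_rot: [3.141, -0.001, 1.273]
force: [-0.4, 1.2, -0.3]
grip_width: 0.0424
finger_force: 0.0
clock: 8.6
position: [0.4766, 0.3877, 0.0031]
tool_rot: [-3.141, 0.002, 1.274]
force: [0.2, -0.4, 1.7]
grip_width: 0.0425
finger_force: 0.0
clock: 9.1
position: [0.4774, 0.3888, 0.0056]
tool_rot: [3.141, -0.001, 1.274]
force: [-2.3, -1.5, 10.2]
grip_width: 0.0093
finger_force: 68.7
clock: 9.6
position: [0.4764, 0.3879, 0.1053]
tool_rot: [-3.141, 0.001, 1.274]
force: [0.1, 1.3, -1.0]
grip_width: 0.0091
finger_force: 68.8
clock: 10.1
position: [0.4768, 0.3884, 0.1645]
tool_rot: [3.142, -0.001, 1.274]
force: [-0.3, -0.2, -1.0]
grip_width: 0.0094
finger_force: 68.8
```

```bash

python3 -m crank '{"travel":[[0,-3,0],[0,-6,0],[-0.5,-9,0],[-0.5,-12,0],[-1,-15,0]],"turn":[[0,0,-8],[0,0,-16],[0,0,-24],[0,0,-32],[0,0,-40]],"gripper":[1,1,1,1,1]}'
python3 -m crank '{"travel":[[-0.1,-3,0],[-0.2,-6,0],[-0.3,-9,0],[-0.4,-12,0],[-0.5,-13.6,-2]],"turn":[[0,0,-8],[0,0,-16],[0,0,-20.6],[0,0,-20.6],[0,0,-20.6]],"gripper":[1,1,1,1,1]}'
python3 -m crank '{"travel":[[0,0,-2],[0,0,-4],[0,0,-4],[0,0,-4],[0,0,-4]],"turn":[[0,0,0],[0,0,0],[0,0,0],[0,0,0],[0,0,0]],"gripper":[1,1,1,1,1]}'
python3 - <<'E'
from h import *
s=grab('scene','s5.png'); o=bot.observe(); print(o['position'],o['tool_rot'])
u=np.array([.9767,.2147]); c=np.array([.4679,.1038])
for k in(-.06,.06): print(proj(s,[[*(c+k*u),o['position'][2]+.001]]))
cv2.imwrite('pics/c5.png',cv2.resize(s['pixels'][220:350,200:350],(692,600))[...,::-1])
E
```

```text
clock: 10.6
position: [0.4666, 0.2368, 0.1635]
tool_rot: [3.141, 0.001, 0.57]
force: [-0.1, 0.2, -1.7]
grip_width: 0.0103
finger_force: 46.3
clock: 11.1
position: [0.4623, 0.1003, 0.1448]
tool_rot: [3.141, -0.002, 0.214]
force: [0.7, 1.2, -1.8]
grip_width: 0.009
finger_force: 71.7
clock: 11.6
position: [0.4622, 0.1024, 0.1049]
tool_rot: [3.142, -0.001, 0.216]
force: [0.6, -0.4, -0.4]
grip_width: 0.0093
finger_force: 71.7
[0.46229448 0.10254827 0.10497974] [-3.14146991e+00 -9.04531106e-04  2.16499874e-01]
[[302.88038858 285.20390681]]
[[269.19381036 263.26748719]]
```

View pics/c5.png

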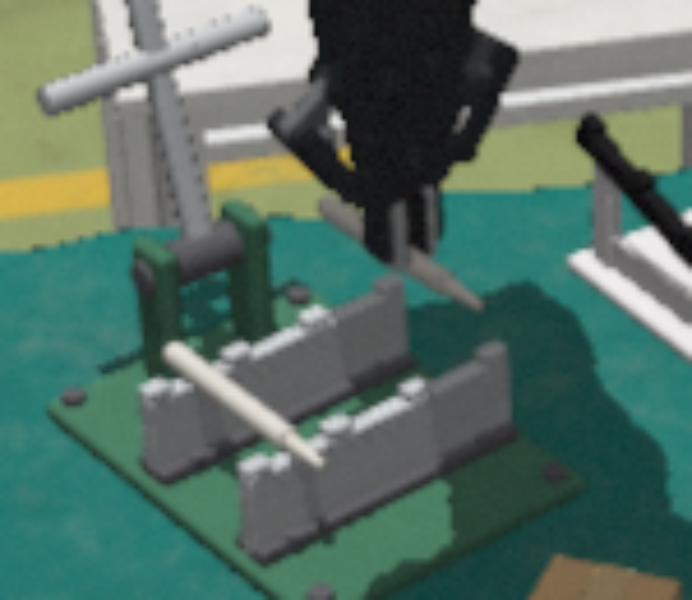

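The held pin's ends are at scene px (304.5,286.6) and (269.4,263.8), within 2 px of the prediction. The first pin is well seated. Lowering.

```bash

python3 -m crank '{"travel":[[0,0,-1],[0,0,-2],[0,0,-3],[0,0,-3.9],[0,0,-4.4]],"turn":[[0,0,0],[0,0,0],[0,0,0],[0,0,0],[0,0,0]],"gripper":[1,1,1,1,1]}'
python3 -m crank '{"travel":[[0,0,-0.1],[0,0,-0.1],[0,0,-0.1],[0,0,-0.1],[0,0,-0.1]],"turn":[[0,0,0],[0,0,0],[0,0,0],[0,0,0],[0,0,0]],"gripper":[1,1,1,1,1]}'
python3 -m crank '{"travel":[[0,0,0],[0,0,0],[0,0,0],[0,0,0],[0,0,0]],"turn":[[0,0,0],[0,0,0],[0,0,0],[0,0,0],[0,0,0]],"gripper":[0.75,0.65,0.65,0.65,0.65]}'
python3 -m crank '{"travel":[[0,0,1],[0,0,3],[0,0,6],[0,0,10],[0,0,15]],"turn":[[0,0,0],[0,0,0],[0,0,0],[0,0,0],[0,0,0]],"gripper":[0.65,0.65,0.65,0.65,0.65]}'
python3 -m crank '{"travel":[[0,-3,5],[0,-7,8],[0,-12,10],[0,-16,10],[0,-20,10]],"turn":[[0,0,0],[0,0,0],[0,0,0],[0,0,0],[0,0,0]],"gripper":[0.3,0.3,0.2,0.2,0.2]}'
python3 - <<'E'
from h import *
d=grab('top'); s=grab('scene'); o=bot.observe(); print(o['position'],o['tool_rot'],o['grip_width'],o['qpos'].round(2))
a=cv2.resize(d['pixels'][160:300,230:340],(472,600)); b=cv2.resize(s['pixels'][180:350,190:340],(320,363)); b=np.vstack([b,np.zeros((237,320,3),'uint8')])
cv2.imwrite('pics/c6.png',np.hstack([a,b])[...,::-1])
def red(d,r):
    x0,y0,x1,y1=r; h=cv2.cvtColor(d['pixels'][y0:y1,x0:x1],cv2.COLOR_RGB2HSV); m=((h[...,0]<8)|(h[...,0]>172))&(h[...,1]>150)&(h[...,2]>70)
    v,u=np.nonzero(m); return [u.mean()+x0,v.mean()+y0],len(u)
c1,v1=ray(d,[red(d,(240,160,300,200))[0]]);c2,v2=ray(s,[red(s,(200,170,260,215))[0]])
A=np.c_[v1[0],-v2[0]]; t=np.linalg.lstsq(A,c2-c1,rcond=None)[0]; print('handle',c1+t[0]*v1[0],c2+t[1]*v2[0])
b=np.array([.458,.1487]);u=np.array([.9767,.2147]);print('pred',b+.1466*u)
E
```

```text
clock: 12.15
position: [0.4617, 0.1022, 0.0598]
tool_rot: [-3.141, 0.001, 0.216]
force: [-30.0, -2.3, 137.6]
grip_width: 0.0089
finger_force: 88.7
clock: 12.65
position: [0.4617, 0.1022, 0.0603]
tool_rot: [-3.14, 0.0, 0.215]
force: [-13.7, -2.1, 48.3]
grip_width: 0.0094
finger_force: 77.8
clock: 13.15
position: [0.462, 0.1023, 0.0591]
tool_rot: [3.141, 0.0, 0.216]
force: [0.3, 0.5, 0.3]
grip_width: 0.0299
finger_force: 0.0
clock: 13.65
position: [0.4611, 0.1018, 0.2106]
tool_rot: [3.141, 0.002, 0.215]
force: [0.0, 1.3, 0.8]
grip_width: 0.0299
finger_force: 0.0
clock: 14.15
position: [0.4616, -0.1001, 0.311]
tool_rot: [-3.141, -0.002, 0.216]
force: [0.9, -0.1, -0.5]
grip_width: 0.068
finger_force: 0.0
[ 0.46090621 -0.10302822  0.31043635] [ 3.14062400e+00 -1.16621818e-03  2.08752062e-01] 0.06854592354086692 [-0.65  0.27  0.92  1.91 -0.25  1.07 -0.99]
handle [0.60174118 0.18066969 0.25076591] [0.60149975 0.18008386 0.25064907]
pred [0.60118422 0.18017502]
```

View pics/c6.png

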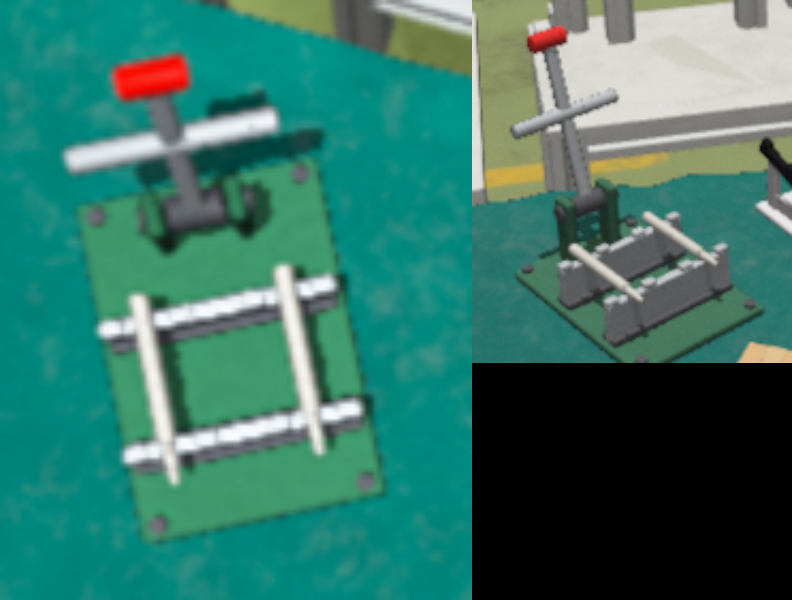

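Both pins are seated in the outer notches of both rests, at crop x of about 155 and 300. The triangulated handle position, (0.6016, 0.1804, 0.2507), agrees with the press frame. The last touchdown read a 137.6 N spike, over the 120 N limit, because I lowered too fast, so contacts will be gentler from here on. Going to the handle.

```bash

python3 -m crank '{"travel":[[2,4,0],[4,8,0],[6,12,0],[8,15,0],[10,18,0]],"turn":[[0,0,0],[0,0,0],[0,0,0],[0,0,0],[0,0,0]],"gripper":[0.2,0.2,0.2,0.2,0.2]}'
python3 -m crank '{"travel":[[2,4,0],[4,8,0],[4,9.8,0],[4,9.8,0],[4,9.8,0]],"turn":[[0,0,0],[0,0,0],[0,0,0],[0,0,0],[0,0,0]],"gripper":[0.2,0.2,0.2,0.2,0.2]}'
python3 -c "
from workcell import bot
o=bot.observe(); print(o['position'],o['tool_rot'],o['qpos'].round(2))"
```

```text
clock: 14.75
position: [0.5622, 0.0842, 0.3098]
tool_rot: [-3.141, 0.0, 0.217]
force: [1.0, -0.5, 1.0]
grip_width: 0.0685
finger_force: 0.0
clock: 15.25
position: [0.6015, 0.1798, 0.3096]
tool_rot: [3.141, 0.0, 0.216]
force: [0.2, -0.5, 0.9]
grip_width: 0.0683
finger_force: 0.0
[0.60150955 0.17978844 0.30962609] [3.14093356e+00 3.25172156e-04 2.16003485e-01] [-0.88  0.57  0.79  1.52 -0.42  1.23 -1.37]
```

```bash

python3 -m crank '{"travel":[[0,0,-2],[0,0,-4],[0,0,-5.5],[0,0,-6.5],[0,0,-7.2]],"turn":[[0,0,0],[0,0,0],[0,0,0],[0,0,0],[0,0,0]],"gripper":[0.2,0.2,0.2,0.2,0.2]}'
python3 -m crank '{"travel":[[0,0,0],[0,0,0],[0,0,0],[0,0,0],[0,0,0]],"turn":[[0,0,0],[0,0,0],[0,0,0],[0,0,0],[0,0,0]],"gripper":[0.5,1,1,1,1]}' 40
python3 - <<'E'
from workcell import bot; import numpy as np
o=bot.observe(); print(o['position'],o['tool_rot'],o['grip_width'])
for k in range(0,18):
    a=1.86*k/17; th=a-np.radians(15); p=lambda t:(-.18*np.sin(t),.18*np.cos(t))
    x,z=np.subtract(p(th),p(-np.radians(15))); print(k,round(a,2),(np.array([x*.9767,x*.2147,z])*100).round(1).tolist())
E
```

```text
clock: 15.75
position: [0.6019, 0.1798, 0.237]
tool_rot: [3.142, 0.0, 0.216]
force: [-0.1, -0.1, 0.3]
grip_width: 0.0681
finger_force: 0.0
clock: 16.25
position: [0.6025, 0.1795, 0.2382]
tool_rot: [3.141, -0.001, 0.216]
force: [0.9, -5.2, 3.2]
grip_width: 0.0388
finger_force: 42.3
[0.60252807 0.17947305 0.23816182] [ 3.14071621e+00 -1.23036498e-03  2.15643891e-01] 0.0388355037864241
0 0.0 [0.0, 0.0, 0.0]
1 0.11 [-1.9, -0.4, 0.4]
2 0.22 [-3.8, -0.8, 0.6]
3 0.33 [-5.7, -1.3, 0.6]
4 0.44 [-7.6, -1.7, 0.3]
5 0.55 [-9.5, -2.1, -0.1]
6 0.66 [-11.3, -2.5, -0.8]
7 0.77 [-13.0, -2.9, -1.6]
8 0.88 [-14.7, -3.2, -2.7]
9 0.98 [-16.2, -3.6, -3.9]
10 1.09 [-17.6, -3.9, -5.3]
11 1.2 [-18.8, -4.1, -6.8]
12 1.31 [-19.8, -4.4, -8.4]
13 1.42 [-20.7, -4.5, -10.2]
14 1.53 [-21.3, -4.7, -12.1]
15 1.64 [-21.8, -4.8, -14.0]
16 1.75 [-22.1, -4.9, -15.9]
17 1.86 [-22.1, -4.9, -17.9]
```

```bash

python3 -m crank '{"travel":[[-1.9,-0.4,0.4],[-3.8,-0.8,0.6],[-5.7,-1.3,0.6],[-7.6,-1.7,0.3],[-9.5,-2.1,-0.1]],"turn":[[0,0,0],[0,0,0],[0,0,0],[0,0,0],[0,0,0]],"gripper":[1,1,1,1,1]}'
python3 -m crank '{"travel":[[-1.8,-0.4,-0.7],[-3.5,-0.8,-1.5],[-5.2,-1.1,-2.6],[-6.7,-1.5,-3.8],[-8.1,-1.8,-5.2]],"turn":[[0,0,0],[0,0,0],[0,0,0],[0,0,0],[0,0,0]],"gripper":[1,1,1,1,1]}'
python3 -m crank '{"travel":[[-1.2,-0.2,-1.5],[-2.2,-0.5,-3.1],[-3.1,-0.6,-4.9],[-3.7,-0.8,-6.8],[-4.2,-0.9,-8.7]],"turn":[[0,0,0],[0,0,0],[0,0,0],[0,0,0],[0,0,0]],"gripper":[1,1,1,1,1]}'
python3 -c "
from workcell import bot
o=bot.observe(); print(o['position'],o['tool_rot'],o['qpos'].round(2))"
```

```text
clock: 16.75
position: [0.5083, 0.1585, 0.2377]
tool_rot: [3.141, -0.005, 0.215]
force: [9.5, -7.2, -2.6]
grip_width: 0.039
finger_force: 42.3
clock: 17.25
position: [0.4265, 0.1403, 0.1852]
tool_rot: [-3.141, -0.003, 0.215]
force: [3.5, -10.6, 10.1]
grip_width: 0.0393
finger_force: 49.7
clock: 17.75
position: [0.3834, 0.1306, 0.0971]
tool_rot: [3.141, 0.0, 0.214]
force: [-3.8, -14.4, 13.5]
grip_width: 0.0393
finger_force: 69.5
[0.38342613 0.13061025 0.0971326 ] [3.14067046e+00 2.29430158e-04 2.14401261e-01] [-0.94  0.51  0.61  2.29 -0.61  0.5  -1.2 ]
```

```bash

python3 -m crank '{"travel":[[-0.1,0,-1],[-0.2,0,-2],[-0.3,-0.1,-2.8],[-0.3,-0.1,-3.3],[-0.3,-0.1,-3.5]],"turn":[[0,0,0],[0,0,0],[0,0,0],[0,0,0],[0,0,0]],"gripper":[1,1,1,1,1]}'
python3 -m crank '{"travel":[[0,0,-0.1],[0,0,-0.2],[0,0,-0.2],[0,0,-0.2],[0,0,-0.2]],"turn":[[0,0,0],[0,0,0],[0,0,0],[0,0,0],[0,0,0]],"gripper":[1,1,1,1,1]}'
python3 -c "
from workcell import bot
o=bot.observe(); print(o['position'],o['force'],o['qpos'].round(2))"
```

```text
clock: 18.25
position: [0.3802, 0.1299, 0.0622]
tool_rot: [3.141, 0.002, 0.215]
force: [-11.3, -14.4, 11.6]
grip_width: 0.0389
finger_force: 75.7
clock: 18.75
position: [0.3801, 0.1298, 0.0605]
tool_rot: [3.141, 0.002, 0.214]
force: [-10.0, -15.4, 12.2]
grip_width: 0.039
finger_force: 75.8
[0.38010109 0.12982465 0.0605391 ] [-10.01765217 -15.36070748  12.22974992] [-0.85  0.57  0.49  2.31 -0.7   0.4  -1.13]
```

```bash

python3 - <<'E'
from h import *
s=grab('scene'); cv2.imwrite('pics/c7.png',cv2.resize(s['pixels'][200:380,170:370],(666,600))[...,::-1])
E
python3 -m crank '{"travel":[[0,0,-0.1],[0,0,-0.2],[0,0,-0.2],[0,0,-0.2],[0,0,-0.2]],"turn":[[0,0,0],[0,0,0],[0,0,0],[0,0,0],[0,0,0]],"gripper":[1,1,1,1,1]}'
```

```text
clock: 19.3
position: [0.3802, 0.1299, 0.0586]
tool_rot: [3.141, 0.001, 0.214]
force: [-7.8, -13.6, 10.6]
grip_width: 0.0388
finger_force: 76.1
```

View pics/c7.png

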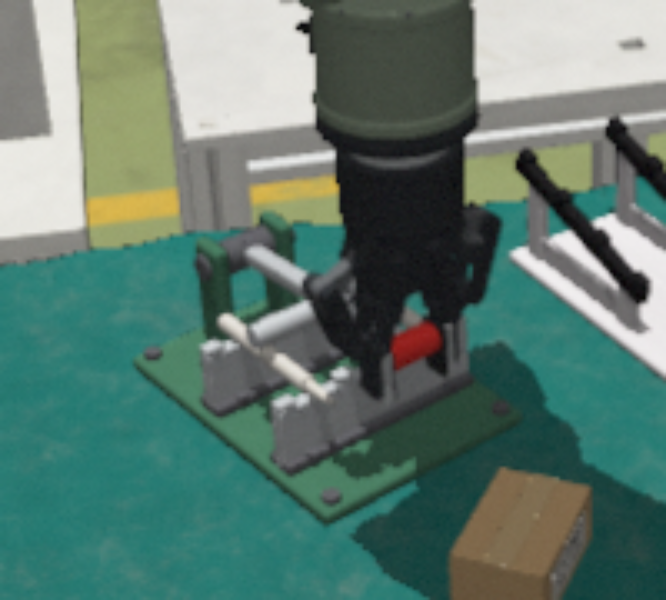

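```bash

python3 - <<'E'
from h import *
s=grab('scene'); x0,y0,x1,y1=270,285,325,325; h=cv2.cvtColor(s['pixels'][y0:y1,x0:x1],cv2.COLOR_RGB2HSV)
m=((h[...,0]<6)|(h[...,0]>174))&(h[...,1]>150); v,u=np.nonzero(m); print(u.min()+x0,u.max()+x0,v.min()+y0,v.max()+y0,u.mean()+x0,v.mean()+y0,len(u))
b=np.array([.458,.1487]);ux=np.array([.9767,.2147]);uy=np.array([-.2147,.9767])
for a in(1.6,1.7,1.77,1.833):
    t=a-np.radians(15); q=b+(.1-.18*np.sin(t))*ux; z=.076+.18*np.cos(t)
    print(a,proj(s,[[*(q+k*uy),z] for k in(-.02,0,.02)]).round(1).tolist())
E
```

```text
287 302 297 311 294.5342465753425 303.67123287671234 146
1.6 [[297.4, 288.1], [289.7, 291.7], [281.8, 295.4]]
1.7 [[298.7, 296.0], [291.1, 299.6], [283.2, 303.4]]
1.77 [[299.3, 301.3], [291.7, 305.0], [283.9, 308.7]]
1.833 [[299.6, 305.9], [292.0, 309.6], [284.3, 313.4]]
```

The handle reads about 1.77 rad, with red centroid at (294.5,303.7) against an expected v of about 308 at the stop. It is slipping in the pads, so I'll grip harder and press a bit further.

```bash

python3 -m crank '{"travel":[[0,0,0],[0,0,-0.2],[0,0,-0.4],[0,0,-0.6],[0,0,-0.8]],"turn":[[0,0,0],[0,0,0],[0,0,0],[0,0,0],[0,0,0]],"gripper":[1,1,1,1,1]}' 100
python3 -m crank '{"travel":[[0,0,0],[0,0,0],[0,0,0],[0,0,0],[0,0,0]],"turn":[[0,0,0],[0,0,0],[0,0,0],[0,0,0],[0,0,0]],"gripper":[1,1,1,1,1]}'
python3 - <<'E'
from h import *
s=grab('scene'); x0,y0,x1,y1=270,285,325,330; h=cv2.cvtColor(s['pixels'][y0:y1,x0:x1],cv2.COLOR_RGB2HSV)
m=((h[...,0]<6)|(h[...,0]>174))&(h[...,1]>150); v,u=np.nonzero(m); print(u.min()+x0,u.max()+x0,v.min()+y0,v.max()+y0,u.mean()+x0,v.mean()+y0,len(u))
E
```

```text
clock: 19.85
position: [0.3805, 0.1299, 0.0505]
tool_rot: [3.141, 0.001, 0.215]
force: [-9.1, -15.1, 10.8]
grip_width: 0.0388
finger_force: 100.0
clock: 20.35
position: [0.3804, 0.1299, 0.0506]
tool_rot: [3.141, 0.001, 0.214]
force: [-8.3, -14.0, 10.7]
grip_width: 0.0387
finger_force: 100.1
287 302 300 314 294.8142857142857 306.8 140
```

```bash

python3 -m crank '{"travel":[[0,0,-0.1],[0,0,-0.2],[0,0,-0.3],[0,0,-0.4],[0,0,-0.4]],"turn":[[0,0,0],[0,0,0],[0,0,0],[0,0,0],[0,0,0]],"gripper":[1,1,1,1,1]}' 
python3 -m crank '{"travel":[[0,0,-0.1],[0,0,-0.2],[0,0,-0.3],[0,0,-0.4],[0,0,-0.4]],"turn":[[0,0,0],[0,0,0],[0,0,0],[0,0,0],[0,0,0]],"gripper":[1,1,1,1,1]}'
python3 - <<'E'
from h import *
s=grab('scene'); x0,y0,x1,y1=270,285,325,330; h=cv2.cvtColor(s['pixels'][y0:y1,x0:x1],cv2.COLOR_RGB2HSV)
m=((h[...,0]<6)|(h[...,0]>174))&(h[...,1]>150); v,u=np.nonzero(m); print(u.min()+x0,u.max()+x0,v.min()+y0,v.max()+y0,u.mean()+x0,v.mean()+y0,len(u))
cv2.imwrite('pics/c8.png',cv2.resize(s['pixels'][240:340,220:320],(600,600))[...,::-1])
E
```

```text
clock: 20.9
position: [0.3806, 0.13, 0.0467]
tool_rot: [3.141, 0.001, 0.215]
force: [-8.2, -15.5, 17.7]
grip_width: 0.0389
finger_force: 101.0
clock: 21.4
position: [0.3816, 0.1302, 0.0438]
tool_rot: [-3.141, -0.002, 0.213]
force: [-10.2, -13.2, 60.7]
grip_width: 0.0388
finger_force: 106.9
287 302 302 316 294.68275862068964 309.24827586206897 145
```

View pics/c8.png

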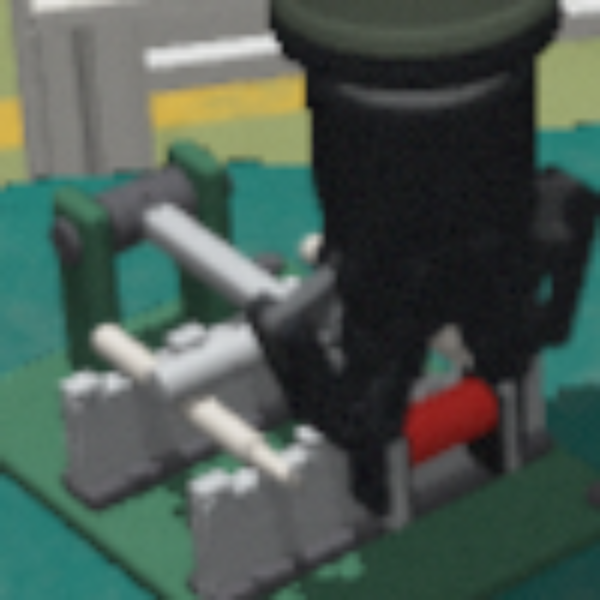

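The lever is at its stop: the red centroid is at v=309, the stop force has risen, and the press bar sits just over the pins. I'll guide it back up along the arc and release.

```bash

python3 -m crank '{"travel":[[0,0,1],[0,0,2],[0,0,3.6],[0.3,0.1,5.5],[0.8,0.2,7.4]],"turn":[[0,0,0],[0,0,0],[0,0,0],[0,0,0],[0,0,0]],"gripper":[1,1,1,1,1]}' 40
python3 -m crank '{"travel":[[0.6,0.2,1.9],[1.5,0.3,3.7],[2.5,0.6,5.3],[3.7,0.8,6.8],[5.1,1.1,8.2]],"turn":[[0,0,0],[0,0,0],[0,0,0],[0,0,0],[0,0,0]],"gripper":[1,1,1,1,1]}'
python3 -m crank '{"travel":[[1.5,0.4,1.2],[3.2,0.7,2.3],[4.9,1.1,3.1],[6.7,1.5,3.8],[8.6,1.9,4.2]],"turn":[[0,0,0],[0,0,0],[0,0,0],[0,0,0],[0,0,0]],"gripper":[1,1,1,1,1]}'
python3 -m crank '{"travel":[[1.9,0.4,0.3],[3.8,0.9,0.3],[5.7,1.3,0.1],[7.3,1.6,-0.2],[7.3,1.6,-0.2]],"turn":[[0,0,0],[0,0,0],[0,0,0],[0,0,0],[0,0,0]],"gripper":[1,1,1,1,1]}'
python3 -m crank '{"travel":[[0,0,0],[0,0,0],[0,0,0],[0,0,0],[0,0,0]],"turn":[[0,0,0],[0,0,0],[0,0,0],[0,0,0],[0,0,0]],"gripper":[0.6,0.2,0.2,0.2,0.2]}'
```

```text
clock: 21.95
position: [0.3898, 0.132, 0.1174]
tool_rot: [3.14, -0.001, 0.214]
force: [13.0, -7.2, -6.5]
grip_width: 0.0388
finger_force: 89.5
clock: 22.45
position: [0.4416, 0.1436, 0.1996]
tool_rot: [3.141, -0.003, 0.215]
force: [17.9, -4.3, -23.7]
grip_width: 0.0388
finger_force: 55.0
clock: 22.95
position: [0.5268, 0.1626, 0.241]
tool_rot: [3.141, -0.0, 0.216]
force: [1.2, -4.6, -7.1]
grip_width: 0.0386
finger_force: 47.5
clock: 23.45
position: [0.5991, 0.1786, 0.2388]
tool_rot: [-3.142, 0.003, 0.215]
force: [-15.8, -4.1, 18.4]
grip_width: 0.0385
finger_force: 54.2
clock: 23.95
position: [0.599, 0.1795, 0.2384]
tool_rot: [-3.141, -0.0, 0.217]
force: [-0.2, 0.4, -0.5]
grip_width: 0.0685
finger_force: 0.0
```

```bash

python3 -m crank '{"travel":[[0,0,2],[0,0,4],[0,0,6],[0,0,8],[-2,-4,8]],"turn":[[0,0,0],[0,0,0],[0,0,0],[0,0,0],[0,0,0]],"gripper":[0.2,0.2,0.2,0.2,0.2]}'
python3 -m crank '{"travel":[[-2,-5,0],[-4,-10,0],[-6,-15,0],[-8,-20,0],[-8,-24,0]],"turn":[[0,0,0],[0,0,0],[0,0,0],[0,0,0],[0,0,0]],"gripper":[0.5,0.65,0.65,0.65,0.65]}'
cat > pp.py <<'E'
from seg import *
d=grab('top'); s=grab('scene'); o=bot.observe(); print(o['position'],o['tool_rot'],o['grip_width'],o['qpos'].round(2))
b=np.array([.458,.1487]);ux=np.array([.9767,.2147]);uy=np.array([-.2147,.9767])
for sg in(1,-1):
    print('expect top',proj(d,[[*(b+sg*.046*uy+k*ux),.061] for k in(-.06,.06)]).round(1).tolist())
a=cv2.resize(d['pixels'][160:300,230:340],(472,600)); bb=cv2.resize(s['pixels'][180:350,190:340],(320,363)); bb=np.vstack([bb,np.zeros((237,320,3),'uint8')])
cv2.imwrite('pics/c9.png',np.hstack([a,bb])[...,::-1])
E
python3 pp.py
```

```text
clock: 24.45
position: [0.5807, 0.1434, 0.3196]
tool_rot: [-3.141, -0.003, 0.223]
force: [1.1, -0.9, -0.6]
grip_width: 0.0683
finger_force: 0.0
clock: 24.95
position: [0.4979, -0.0973, 0.3187]
tool_rot: [-3.14, -0.001, 0.217]
force: [1.3, 0.5, 0.6]
grip_width: 0.0296
finger_force: 0.0
[ 0.49784709 -0.10245894  0.31926723] [ 3.14049411e+00 -1.53784736e-03  2.08005856e-01] 0.029852296445533916 [-0.6   0.34  0.91  1.82 -0.3   1.12 -0.95]
expect top [[270.6, 271.1], [261.9, 227.3]]
expect top [[304.4, 264.0], [295.4, 220.4]]
```

View pics/c9.png

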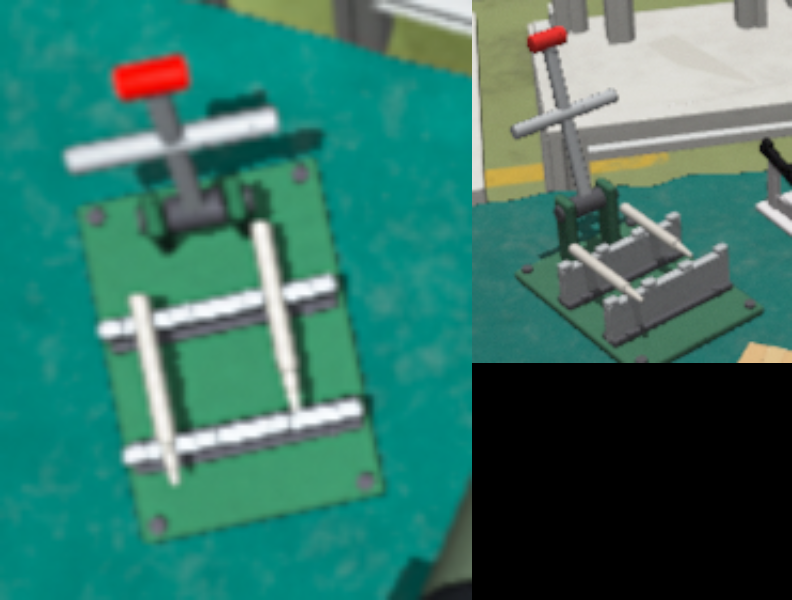

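Pin 2 was knocked after the stop. Its ends were still in place in the previous picture; now they are at top px of about (299,256) and (290.5,212), shifted towards the hinge. The order steps should already be met. I'll measure both pins precisely.

```bash
python3 - <<'E'
from h import *
d=grab('top'); s=grab('scene')
b=np.array([.458,.1487]);ux=np.array([.9767,.2147]);uy=np.array([-.2147,.9767])
def tri(p,q):
    c1,v1=ray(d,[p]);c2,v2=ray(s,[q]);t=np.linalg.lstsq(np.c_[v1[0],-v2[0]],c2-c1,rcond=None)[0]; A=c1+t[0]*v1[0];B=c2+t[1]*v2[0]
    m=(A+B)/2; print(m.round(4),'gap',np.linalg.norm(A-B).round(4),'press',((m[:2]-b)@ux).round(4),((m[:2]-b)@uy).round(4),(m[2]-.055).round(4))
T=lambda x,y:(230+x*110/472,160+y*140/600); S=lambda x,y:(190+(x-472)*150/320,180+y*170/363)
print('p1');tri(T(138,297),S(572,247));tri(T(175,483),S(642,299))
print('p2');tri(T(260,224),S(622,207));tri(T(297,411),S(690,255))
E
```

```text
p1
[0.5014 0.2061 0.0635] gap 0.0016 press 0.0547 0.0467 0.0085
[0.3851 0.18   0.0635] gap 0.0003 press -0.0645 0.0462 0.0085
p2
[0.5487 0.1308 0.0622] gap 0.002 press 0.0847 -0.0369 0.0072
[0.4314 0.1059 0.0619] gap 0.0024 press -0.0352 -0.036 0.0069
```

```bash

python3 -m crank '{"travel":[[0,5,0],[-0.5,10,-2],[-1,15,-4],[-1.8,20,-6],[-1.8,21.7,-9]],"turn":[[0,0,0],[0,0,0],[0,0,0],[0,0,0],[0,0,0]],"gripper":[0.65,0.65,0.65,0.65,0.65]}'
python3 -m crank '{"travel":[[0,0,-4],[0,0,-7],[0,0,-10],[0,0,-11],[0,0,-11]],"turn":[[0,0,0],[0,0,0],[0,0,0],[0,0,0],[0,0,0]],"gripper":[0.65,0.65,0.65,0.65,0.65]}'
python3 - <<'E'
from h import *
s=grab('scene'); print(bot.observe()['position']); cv2.imwrite('pics/c10.png',cv2.resize(s['pixels'][200:340,200:340],(600,600))[...,::-1])
E
```

```text
clock: 25.65
position: [0.4811, 0.1261, 0.2283]
tool_rot: [-3.14, -0.002, 0.222]
force: [1.8, 1.2, -0.2]
grip_width: 0.0298
finger_force: 0.0
clock: 26.15
position: [0.481, 0.1214, 0.1176]
tool_rot: [3.141, 0.002, 0.217]
force: [0.6, 0.1, -0.3]
grip_width: 0.0296
finger_force: 0.0
[0.48160859 0.12133628 0.11870502]
```

View pics/c10.png

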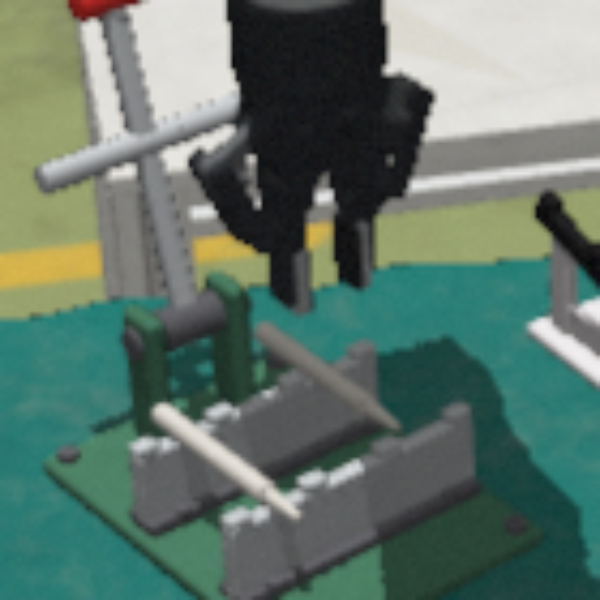

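Pin 2 is level and lying across both rests. The gripper is above it but 5 mm too far in y, so I'll correct that and descend.

```bash

python3 -m crank '{"travel":[[-0.1,-0.5,0],[-0.1,-0.5,-2],[-0.1,-0.5,-4],[-0.1,-0.5,-5.3],[-0.1,-0.5,-5.8]],"turn":[[0,0,0],[0,0,0],[0,0,0],[0,0,0],[0,0,0]],"gripper":[0.65,0.65,0.65,0.65,0.65]}'
python3 -m crank '{"travel":[[0,0,0],[0,0,0],[0,0,0],[0,0,0],[0,0,0]],"turn":[[0,0,0],[0,0,0],[0,0,0],[0,0,0],[0,0,0]],"gripper":[0.65,0.8,1,1,1]}' 90
python3 -m crank '{"travel":[[0,0,0.5],[0,0,2],[0,0,5],[0,0,8],[0,0,10]],"turn":[[0,0,0],[0,0,0],[0,0,0],[0,0,0],[0,0,0]],"gripper":[1,1,1,1,1]}'
```

```text
clock: 26.7
position: [0.4805, 0.1159, 0.0601]
tool_rot: [-3.141, -0.0, 0.216]
force: [0.8, 0.2, -0.6]
grip_width: 0.0299
finger_force: 0.0
clock: 27.2
position: [0.4808, 0.116, 0.0609]
tool_rot: [-3.141, -0.001, 0.216]
force: [-1.6, -0.2, 7.4]
grip_width: 0.0082
finger_force: 88.4
clock: 27.7
position: [0.4807, 0.1159, 0.1624]
tool_rot: [-3.141, -0.001, 0.216]
force: [0.8, 0.5, -0.4]
grip_width: 0.008
finger_force: 88.4
```

```bash
cat > rk.py <<'E'
import numpy as np
f=np.radians(5.8);a=np.radians(15)
X=np.array([np.cos(a)*np.cos(f),np.cos(a)*np.sin(f),np.sin(a)]);Y=np.array([-np.sin(f),np.cos(f),0]);Z=np.cross(X,Y);O=np.array([.4964,-.0944,.066])
R=lambda x,y,z:(O+x*X+y*Y+z*Z)
E
python3 - <<'E'
from rk import *
for p in((.046,-.010,.05),(.046,-.010,.0065),(-.046,0,.05),(-.046,0,.0065)): print(p,R(*p).round(4))
print('Z',Z.round(3))
E
python3 -m crank '{"travel":[[0,0,3],[0,-3,5],[1,-6,5],[2,-9,5],[2.5,-12,5]],"turn":[[0,0,8],[0,0,16],[0,0,24],[0,0,32],[0,0,40]],"gripper":[1,1,1,1,1]}'
python3 -m crank '{"travel":[[0.5,-3,0],[1,-6,0],[1,-9,0],[1,-11,0],[1,-11,0]],"turn":[[0,0,8],[0,0,16],[0,0,24],[0,0,32],[0,0,40]],"gripper":[1,1,1,1,1]}'
python3 -m crank '{"travel":[[0,0,0],[0,0,0],[0,0,0],[0,0,0],[0,0,0]],"turn":[[0,0,3.4],[0,0,3.4],[0,0,3.4],[0,0,3.4],[0,0,3.4]],"gripper":[1,1,1,1,1]}'
python3 -m crank '{"travel":[[0,0,0],[0,0,0],[0,0,0],[0,0,0],[0,0,0]],"turn":[[0.8,-7.5,0],[1.5,-14.9,0],[1.5,-14.9,0],[1.5,-14.9,0],[1.5,-14.9,0]],"gripper":[1,1,1,1,1]}'
python3 - <<'E'
from workcell import bot; from scipy.spatial.transform import Rotation as Q; from rk import *
o=bot.observe(); r=Q.from_euler('xyz',o['tool_rot']).as_matrix(); print(o['position'],o['qpos'].round(2)); print('toolz',r[:,2].round(3),'tooly',r[:,1].round(3),'X',X.round(3))
E
```

```text
(0.046, -0.01, 0.05) [ 0.5287 -0.1012  0.1262]
(0.046, -0.01, 0.0065) [ 0.5399 -0.1     0.0842]
(-0.046, 0, 0.05) [ 0.4393 -0.1002  0.1024]
(-0.046, 0, 0.0065) [ 0.4505 -0.0991  0.0604]
Z [-0.257 -0.026  0.966]
clock: 28.2
position: [0.5059, -0.0051, 0.211]
tool_rot: [3.141, -0.001, 0.921]
force: [0.0, 0.3, -0.8]
grip_width: 0.0081
finger_force: 88.5
clock: 28.7
position: [0.5149, -0.1173, 0.2108]
tool_rot: [3.141, 0.001, 1.614]
force: [-0.2, 0.1, -1.5]
grip_width: 0.0083
finger_force: 88.5
clock: 29.2
position: [0.5155, -0.1139, 0.2103]
tool_rot: [-3.141, 0.0, 1.671]
force: [0.3, 0.3, -1.4]
grip_width: 0.0081
finger_force: 88.4
clock: 29.7
position: [0.5161, -0.1139, 0.2105]
tool_rot: [2.881, 0.0, 1.672]
force: [1.0, -0.3, -0.4]
grip_width: 0.0083
finger_force: 88.6
[ 0.51612478 -0.11387026  0.2105025 ] [-0.12  0.3   0.33  2.09 -0.33  0.54  0.55]
toolz [ 0.256  0.026 -0.966] tooly [0.961 0.098 0.258] X [0.961 0.098 0.259]
```

```bash

python3 -m crank '{"travel":[[0.5,0.5,-2],[1,1,-4],[1.2,1.3,-6.5],[1.2,1.3,-8.4],[1.2,1.3,-8.4]],"turn":[[0,0,0],[0,0,0],[0,0,0],[0,0,0],[0,0,0]],"gripper":[1,1,1,1,1]}'
python3 - <<'E'
from h import *; from rk import *
s=grab('scene'); o=bot.observe(); p=o['position']; print(p, ((p-O)@np.c_[X,Y,Z]).round(4))
c=p+.0*Z; 
for k in(-.05,.07): print(proj(s,[c+k*Y]).round(1))
x0,y0=320,220; im=cv2.resize(s['pixels'][220:320,320:420],(600,600))[...,::-1].copy(); cv2.imwrite('pics/c11.png',im)
E
```

```text
clock: 30.2
position: [0.5269, -0.1005, 0.124]
tool_rot: [2.885, -0.001, 1.673]
force: [0.7, 0.4, -0.5]
grip_width: 0.0086
finger_force: 88.6
[ 0.52745224 -0.10093205  0.1254238 ] [ 0.0446 -0.0096  0.0496]
[[370.3 226.7]]
[[328.8 240.8]]
```

View pics/c11.png

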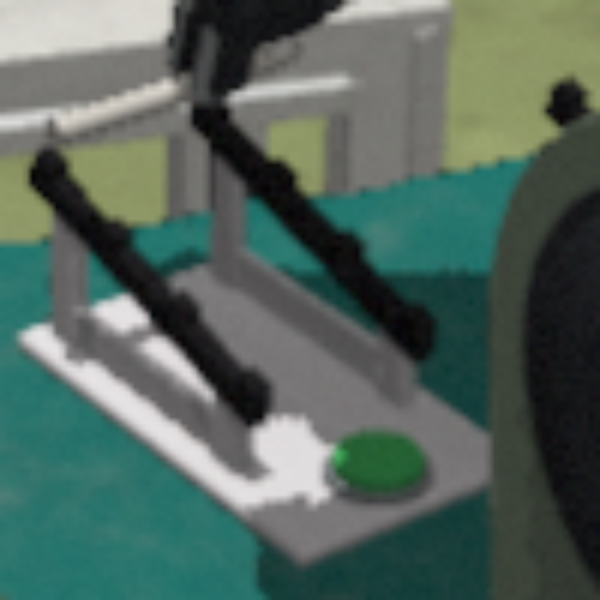

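The pin is held over the top end of the rack. Its left end is at scene px (329.2,240.8), against a prediction of (328.8,240.8). I'll check the tooth positions against my rack frame.

```bash
python3 - <<'E'
from h import *; from rk import *
s=grab('scene');print(bot.observe()['position'])
for y in(.04,-.04): print(proj(s,[R(x,y,.006) for x in(.069,.023,-.023,-.069)]).round(1).tolist())
print('obs +y',[(328.3,247.5),(339.5,259.7),(350.5,270.8),(362.5,284.5)],'-y',[(355.3,239.5),(366.5,249.5),(377.8,260.5),(389.5,273.5)])
E
```

```text
[ 0.52784425 -0.1011394   0.12638374]
[[327.8, 245.8], [338.6, 257.8], [349.7, 270.3], [361.3, 283.2]]
[[354.9, 236.5], [365.9, 248.0], [377.2, 260.0], [389.0, 272.4]]
obs +y [(328.3, 247.5), (339.5, 259.7), (350.5, 270.8), (362.5, 284.5)] -y [(355.3, 239.5), (366.5, 249.5), (377.8, 260.5), (389.5, 273.5)]
```

```bash

python3 -m crank '{"travel":[[0.3,0,-1],[0.5,0,-2],[0.8,0.1,-3],[1,0.1,-3.6],[1,0.1,-3.8]],"turn":[[0,0,0],[0,0,0],[0,0,0],[0,0,0],[0,0,0]],"gripper":[1,1,1,1,1]}'
python3 -m crank '{"travel":[[0,0,0],[0,0,-0.1],[0,0,-0.1],[0,0,-0.2],[0,0,-0.2]],"turn":[[0,0,0],[0,0,0],[0,0,0],[0,0,0],[0,0,0]],"gripper":[1,1,1,1,1]}'
python3 -c "
from workcell import bot; from rk import *
p=bot.observe()['position'];print(((p-O)@np.c_[X,Y,Z]).round(4))"
```

```text
clock: 30.8
position: [0.5374, -0.1, 0.0874]
tool_rot: [2.881, -0.0, 1.672]
force: [0.2, -0.4, -0.1]
grip_width: 0.0083
finger_force: 88.6
clock: 31.3
position: [0.5375, -0.1, 0.0863]
tool_rot: [2.88, 0.0, 1.672]
force: [-0.6, 0.0, -1.2]
grip_width: 0.0081
finger_force: 88.6
[ 0.0442 -0.0097  0.0092]
```

```bash

python3 -m crank '{"travel":[[0,0,-0.05],[0,0,-0.1],[0,0,-0.15],[0,0,-0.2],[0,0,-0.2]],"turn":[[0,0,0],[0,0,0],[0,0,0],[0,0,0],[0,0,0]],"gripper":[1,1,1,1,1]}'
python3 -m crank '{"travel":[[0,0,0],[0,0,-0.05],[0,0,-0.1],[0,0,-0.1],[0,0,-0.1]],"turn":[[0,0,0],[0,0,0],[0,0,0],[0,0,0],[0,0,0]],"gripper":[1,1,1,1,1]}'
```

```text
clock: 31.8
position: [0.5374, -0.1, 0.0842]
tool_rot: [2.88, 0.0, 1.672]
force: [0.3, 0.2, -0.0]
grip_width: 0.0084
finger_force: 88.6
clock: 32.3
position: [0.5375, -0.1, 0.0834]
tool_rot: [2.88, 0.0, 1.672]
force: [0.3, 1.1, 0.1]
grip_width: 0.0083
finger_force: 88.9
```

```bash

python3 -m crank '{"travel":[[0,0,-0.05],[0,0,-0.1],[0,0,-0.1],[0,0,-0.1],[0,0,-0.1]],"turn":[[0,0,0],[0,0,0],[0,0,0],[0,0,0],[0,0,0]],"gripper":[1,1,1,1,1]}'
python3 -m crank '{"travel":[[0,0,-0.05],[0,0,-0.1],[0,0,-0.1],[0,0,-0.1],[0,0,-0.1]],"turn":[[0,0,0],[0,0,0],[0,0,0],[0,0,0],[0,0,0]],"gripper":[1,1,1,1,1]}'
```

```text
clock: 32.8
position: [0.5377, -0.1, 0.0831]
tool_rot: [2.879, 0.0, 1.672]
force: [-7.0, 2.5, 20.4]
grip_width: 0.0084
finger_force: 91.6
clock: 33.3
position: [0.5378, -0.1, 0.0829]
tool_rot: [2.878, -0.0, 1.672]
force: [-16.3, 3.3, 43.4]
grip_width: 0.0079
finger_force: 94.8
```

```bash

python3 -m crank '{"travel":[[0,0,0.1],[0,0,0.1],[0,0,0.1],[0,0,0.1],[0,0,0.1]],"turn":[[0,0,0],[0,0,0],[0,0,0],[0,0,0],[0,0,0]],"gripper":[0.8,0.65,0.65,0.65,0.65]}'
python3 -m crank '{"travel":[[-0.3,0,1],[-0.8,-0.1,3],[-1.6,-0.2,6],[-2.4,-0.2,9],[-3.2,-0.3,12]],"turn":[[0,0,0],[0,0,0],[0,0,0],[0,0,0],[0,0,0]],"gripper":[0.65,0.65,0.65,0.65,0.65]}'
python3 -m crank '{"travel":[[0,0,0],[0,1,0],[0,4,0],[-1,8,0],[-2,12,0]],"turn":[[-0.8,7.5,0],[-1.5,14.9,0],[-1.5,14.9,0],[-1.5,14.9,0],[-1.5,14.9,0]],"gripper":[0.65,0.65,0.65,0.65,0.65]}'
python3 -m crank '{"travel":[[0,0,0],[0,0,0],[0,0,0],[0,0,0],[0,0,0]],"turn":[[0,0,-8],[0,0,-16],[0,0,-24],[0,0,-32],[0,0,-40]],"gripper":[0.65,0.65,0.65,0.65,0.65]}'
python3 -m crank '{"travel":[[0,0,0],[0,0,0],[0,0,0],[0,0,0],[0,0,0]],"turn":[[0,0,-8],[0,0,-16],[0,0,-24],[0,0,-32],[0,0,-40]],"gripper":[0.65,0.65,0.65,0.65,0.65]}'
python3 -m crank '{"travel":[[0,0,0],[0,0,0],[0,0,0],[0,0,0],[0,0,0]],"turn":[[0,0,-3.4],[0,0,-3.4],[0,0,-3.4],[0,0,-3.4],[0,0,-3.4]],"gripper":[0.65,0.65,0.65,0.65,0.65]}'
python3 - <<'E'
from h import *
s=grab('scene');d=grab('top');o=bot.observe();print(o['position'],o['tool_rot'],o['qpos'].round(2))
a=cv2.resize(s['pixels'][200:320,200:420],(800,436)); cv2.imwrite('pics/c12.png',a[...,::-1])
E
```

```text
clock: 33.8
position: [0.5374, -0.1001, 0.0821]
tool_rot: [2.881, 0.0, 1.672]
force: [-0.4, 0.4, 0.0]
grip_width: 0.0297
finger_force: 0.0
clock: 34.3
position: [0.5046, -0.1031, 0.2039]
tool_rot: [2.88, -0.0, 1.671]
force: [0.6, 0.1, -0.6]
grip_width: 0.0298
finger_force: 0.0
clock: 34.8
position: [0.4848, 0.0179, 0.2027]
tool_rot: [-3.141, 0.0, 1.671]
force: [0.8, 0.4, 0.5]
grip_width: 0.0298
finger_force: 0.0
clock: 35.3
position: [0.4852, 0.0169, 0.2029]
tool_rot: [-3.141, -0.0, 0.968]
force: [-0.2, 0.3, 0.1]
grip_width: 0.0304
finger_force: 0.0
clock: 35.8
position: [0.4852, 0.017, 0.2029]
tool_rot: [-3.141, -0.0, 0.27]
force: [0.5, 0.6, -0.0]
grip_width: 0.0299
finger_force: 0.0
clock: 36.3
position: [0.4854, 0.0169, 0.2024]
tool_rot: [-3.141, -0.0, 0.217]
force: [-0.1, -0.3, -0.6]
grip_width: 0.0301
finger_force: 0.0
[0.48541588 0.01686448 0.20234524] [-3.14138436e+00  5.75893265e-06  2.16636265e-01] [-0.76  0.45  0.8   2.02 -0.43  0.85 -1.06]
```

View pics/c12.png

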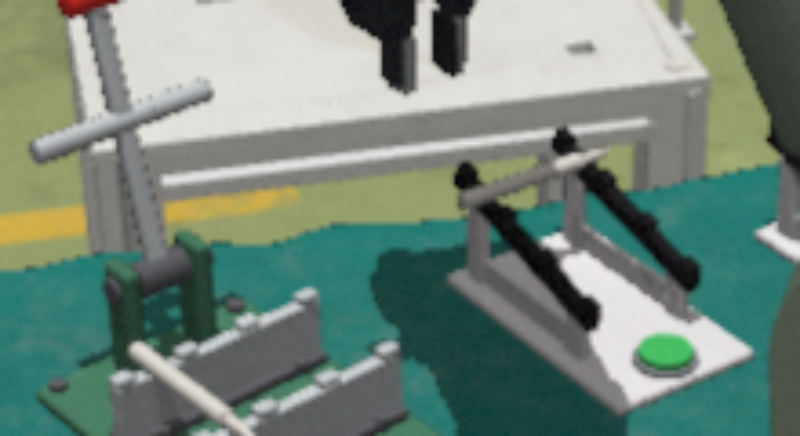

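Pin 2 is seated in the upper notch of the green-disc rack, from crop (465,200) to (600,155). Pin 1 is still in place on the press, with its far end at scene px (237,296). Fetching it now.

```bash

python3 -m crank '{"travel":[[-1,4,0],[-2,8,0],[-3,12,0],[-4.2,16,0],[-4.2,17.6,0]],"turn":[[0,0,0],[0,0,0],[0,0,0],[0,0,0],[0,0,0]],"gripper":[0.65,0.65,0.65,0.65,0.65]}'
python3 -m crank '{"travel":[[0,0,-3],[0,0,-6],[0,0,-8],[0,0,-8.2],[0,0,-8.2]],"turn":[[0,0,0],[0,0,0],[0,0,0],[0,0,0],[0,0,0]],"gripper":[0.65,0.65,0.65,0.65,0.65]}'
python3 -c "
from workcell import bot
print(bot.observe()['position'])"
```

```text
clock: 36.9
position: [0.4419, 0.1965, 0.202]
tool_rot: [-3.141, 0.001, 0.221]
force: [0.6, 0.4, -0.1]
grip_width: 0.0301
finger_force: 0.0
clock: 37.4
position: [0.4438, 0.1924, 0.1206]
tool_rot: [3.141, 0.0, 0.215]
force: [1.0, 0.0, 0.1]
grip_width: 0.0294
finger_force: 0.0
[0.4438101  0.19238518 0.12057388]
```

```bash

python3 -m crank '{"travel":[[0,0,-2],[0,0,-4],[0,0,-5.5],[0,0,-6],[0,0,-6]],"turn":[[0,0,0],[0,0,0],[0,0,0],[0,0,0],[0,0,0]],"gripper":[0.65,0.65,0.65,0.65,0.65]}'
python3 -m crank '{"travel":[[0,0,0],[0,0,0],[0,0,0],[0,0,0],[0,0,0]],"turn":[[0,0,0],[0,0,0],[0,0,0],[0,0,0],[0,0,0]],"gripper":[0.65,0.8,1,1,1]}' 90
python3 -m crank '{"travel":[[0,0,0.5],[0,0,2],[0,0,5],[0,0,9],[0,0,13]],"turn":[[0,0,0],[0,0,0],[0,0,0],[0,0,0],[0,0,0]],"gripper":[1,1,1,1,1]}'
python3 -m crank '{"travel":[[0,-3,1],[0,-6,1],[0,-9,1],[0,-12,1],[0,-15,1]],"turn":[[0,0,8],[0,0,16],[0,0,24],[0,0,32],[0,0,40]],"gripper":[1,1,1,1,1]}'
python3 -m crank '{"travel":[[0,-3,0],[0,-6,0],[0,-9,0],[0,-12,0],[0,-14,0]],"turn":[[0,0,8],[0,0,16],[0,0,24],[0,0,32],[0,0,40]],"gripper":[1,1,1,1,1]}'
python3 -m crank '{"travel":[[0,0,0],[0,0,0],[0,0,0],[0,0,0],[0,0,0]],"turn":[[0,0,3.4],[0,0,3.4],[0,0,3.4],[0,0,3.4],[0,0,3.4]],"gripper":[1,1,1,1,1]}'
python3 -m crank '{"travel":[[0,0,0],[0,0,0],[0,0,0],[0,0,0],[0,0,0]],"turn":[[0.8,-7.5,0],[1.5,-14.9,0],[1.5,-14.9,0],[1.5,-14.9,0],[1.5,-14.9,0]],"gripper":[1,1,1,1,1]}'
python3 - <<'E'
from workcell import bot; from scipy.spatial.transform import Rotation as Q; from rk import *
o=bot.observe(); r=Q.from_euler('xyz',o['tool_rot']).as_matrix(); print(o['position'],o['qpos'].round(2)); print('toolz',r[:,2].round(3),'tooly',r[:,1].round(3),'X',X.round(3)); print('go cm',((R(-.047,0,.05)-o['position'])*100).round(2))
E
```

```text
clock: 37.9
position: [0.4439, 0.1929, 0.0609]
tool_rot: [-3.141, -0.001, 0.216]
force: [-0.4, 0.0, -0.4]
grip_width: 0.0297
finger_force: 0.0
clock: 38.4
position: [0.4438, 0.1932, 0.0613]
tool_rot: [-3.141, -0.001, 0.216]
force: [-3.5, -0.0, 16.7]
grip_width: 0.0086
finger_force: 88.6
clock: 38.9
position: [0.4431, 0.1924, 0.1919]
tool_rot: [3.141, 0.001, 0.216]
force: [0.0, 1.0, -0.7]
grip_width: 0.0082
finger_force: 88.4
clock: 39.4
position: [0.4433, 0.0418, 0.2008]
tool_rot: [3.141, -0.001, 0.92]
force: [0.8, 0.6, -0.7]
grip_width: 0.0083
finger_force: 88.4
clock: 39.9
position: [0.4431, -0.0992, 0.2008]
tool_rot: [3.141, 0.0, 1.617]
force: [0.1, 0.9, -1.0]
grip_width: 0.0085
finger_force: 88.4
clock: 40.4
position: [0.4435, -0.0966, 0.2003]
tool_rot: [-3.142, 0.0, 1.672]
force: [0.2, 0.9, -0.7]
grip_width: 0.0081
finger_force: 88.4
clock: 40.9
position: [0.4442, -0.0968, 0.2005]
tool_rot: [2.881, 0.0, 1.672]
force: [0.6, -0.5, -1.6]
grip_width: 0.0085
finger_force: 88.6
[ 0.44420937 -0.09680434  0.20050902] [-0.23  0.2   0.41  2.27 -0.34  0.45  0.56]
toolz [ 0.256  0.026 -0.966] tooly [0.961 0.098 0.258] X [0.961 0.098 0.259]
go cm [-0.59 -0.35 -9.84]
```

```bash

python3 -m crank '{"travel":[[-0.6,-0.3,-2],[-0.6,-0.3,-4],[-0.6,-0.3,-6.5],[-0.6,-0.3,-9],[-0.6,-0.3,-9.8]],"turn":[[0,0,0],[0,0,0],[0,0,0],[0,0,0],[0,0,0]],"gripper":[1,1,1,1,1]}'
python3 -m crank '{"travel":[[0.3,0,-1],[0.5,0,-2],[0.8,0.1,-3],[1,0.1,-3.6],[1,0.1,-3.7]],"turn":[[0,0,0],[0,0,0],[0,0,0],[0,0,0],[0,0,0]],"gripper":[1,1,1,1,1]}'
python3 -m crank '{"travel":[[0,0,0],[0,0,-0.05],[0,0,-0.1],[0,0,-0.1],[0,0,-0.1]],"turn":[[0,0,0],[0,0,0],[0,0,0],[0,0,0],[0,0,0]],"gripper":[1,1,1,1,1]}'
python3 -c "
from workcell import bot; from rk import *
p=bot.observe()['position'];print(((p-O)@np.c_[X,Y,Z]).round(4))"
```

```text
clock: 41.4
position: [0.4374, -0.0995, 0.1]
tool_rot: [2.884, -0.001, 1.672]
force: [0.2, -1.2, -0.2]
grip_width: 0.0084
finger_force: 88.6
clock: 41.9
position: [0.4506, -0.0995, 0.0691]
tool_rot: [2.887, -0.005, 1.668]
force: [0.2, -0.1, -0.9]
grip_width: 0.0085
finger_force: 88.7
clock: 42.4
position: [0.4498, -0.1002, 0.0692]
tool_rot: [2.887, -0.003, 1.672]
force: [0.4, -0.0, -1.4]
grip_width: 0.0081
finger_force: 88.7
[-0.0445 -0.001   0.0152]
```

The arm can't reach the lower notch at this tilt and has stalled 9 mm above it. I'll use the free middle notch instead.

```bash

python3 -m crank '{"travel":[[-0.3,0,1.5],[-0.7,0,3],[-1.0,0,4.2],[-1.0,0,4.2],[-1.0,0,4.2]],"turn":[[0,0,0],[0,0,0],[0,0,0],[0,0,0],[0,0,0]],"gripper":[1,1,1,1,1]}'
python3 -m crank '{"travel":[[1,0.1,0.3],[2,0.2,0.6],[3,0.3,0.9],[4.3,0.5,1.2],[4.3,0.5,1.2]],"turn":[[0,0,0],[0,0,0],[0,0,0],[0,0,0],[0,0,0]],"gripper":[1,1,1,1,1]}'
python3 - <<'E'
from workcell import bot; from scipy.spatial.transform import Rotation as Q; from rk import *
o=bot.observe(); p=o['position']; r=Q.from_euler('xyz',o['tool_rot']).as_matrix(); print(p,((p-O)@np.c_[X,Y,Z]).round(4),o['qpos'].round(2)); print('toolz',r[:,2].round(3),'tooly',r[:,1].round(3)); print('go cm',((R(-.001,0,.010)-p)*100).round(2))
E
```

```text
clock: 42.9
position: [0.4401, -0.0998, 0.1109]
tool_rot: [2.887, -0.003, 1.673]
force: [0.0, 0.1, -1.0]
grip_width: 0.0081
finger_force: 88.7
clock: 43.4
position: [0.484, -0.0949, 0.1225]
tool_rot: [2.887, -0.002, 1.673]
force: [-0.5, -0.2, -1.2]
grip_width: 0.0086
finger_force: 88.7
[ 0.48400486 -0.09493441  0.12249824] [0.0027 0.0007 0.0578] [-0.33  0.47  0.57  2.25 -0.97  0.39  1.15]
toolz [ 0.25   0.028 -0.968] tooly [0.963 0.099 0.252]
go cm [ 0.89  0.02 -4.71]
```

```bash

python3 -m crank '{"travel":[[0.2,0,-1],[0.4,0,-2],[0.6,0,-3.2],[0.8,0,-4.2],[0.9,0,-4.7]],"turn":[[0,0,0],[0,0,0],[0,0,0],[0,0,0],[0,0,0]],"gripper":[1,1,1,1,1]}'
python3 -m crank '{"travel":[[0,0,0],[0,0,-0.05],[0,0,-0.1],[0,0,-0.15],[0,0,-0.2]],"turn":[[0,0,0],[0,0,0],[0,0,0],[0,0,0],[0,0,0]],"gripper":[1,1,1,1,1]}'
python3 -c "
from workcell import bot; from rk import *
o=bot.observe();p=o['position'];print(((p-O)@np.c_[X,Y,Z]).round(4),o['qpos'].round(2))"
```

```text
clock: 43.9
position: [0.4908, -0.0954, 0.0747]
tool_rot: [2.889, -0.003, 1.672]
force: [1.2, -0.7, -1.0]
grip_width: 0.0081
finger_force: 88.8
clock: 44.4
position: [0.4918, -0.095, 0.0741]
tool_rot: [2.887, -0.002, 1.673]
force: [0.3, 0.3, -1.3]
grip_width: 0.0083
finger_force: 88.7
[-0.0023 -0.0002  0.0091] [-0.16  0.55  0.35  2.25 -1.15  0.26  1.33]
```

```bash

python3 -m crank '{"travel":[[0,0,-0.05],[0,0,-0.1],[0,0,-0.15],[0,0,-0.2],[0,0,-0.2]],"turn":[[0,0,0],[0,0,0],[0,0,0],[0,0,0],[0,0,0]],"gripper":[1,1,1,1,1]}'
python3 -m crank '{"travel":[[0,0,-0.05],[0,0,-0.1],[0,0,-0.15],[0,0,-0.15],[0,0,-0.15]],"turn":[[0,0,0],[0,0,0],[0,0,0],[0,0,0],[0,0,0]],"gripper":[1,1,1,1,1]}'
python3 -c "
from workcell import bot; from rk import *
o=bot.observe();p=o['position'];print(((p-O)@np.c_[X,Y,Z]).round(4),o['qpos'].round(2))"
```

```text
clock: 44.9
position: [0.4917, -0.0952, 0.0719]
tool_rot: [2.888, -0.003, 1.673]
force: [-0.3, -1.1, -0.5]
grip_width: 0.0082
finger_force: 88.7
clock: 45.4
position: [0.4918, -0.0952, 0.0708]
tool_rot: [2.887, -0.003, 1.672]
force: [-5.1, 0.7, 10.9]
grip_width: 0.0084
finger_force: 90.4
[-0.0032 -0.0003  0.0058] [-0.15  0.56  0.33  2.26 -1.16  0.25  1.34]
```

Contact made. Releasing, then backing away square to the slope.

```bash

python3 -m crank '{"travel":[[0,0,0],[0,0,0],[0,0,0],[0,0,0],[0,0,0]],"turn":[[0,0,0],[0,0,0],[0,0,0],[0,0,0],[0,0,0]],"gripper":[0.8,0.68,0.68,0.68,0.68]}'
python3 -m crank '{"travel":[[-0.3,0,1],[-0.8,-0.1,3],[-1.3,-0.2,5],[-2.1,-0.2,8],[-3.2,-0.3,12]],"turn":[[0,0,0],[0,0,0],[0,0,0],[0,0,0],[0,0,0]],"gripper":[0.68,0.68,0.68,0.68,0.68]}'
python3 -m crank '{"travel":[[0,4,2],[0,8,4],[0,12,4],[0,16,4],[0,20,4]],"turn":[[0,0,0],[0,0,0],[0,0,0],[0,0,0],[0,0,0]],"gripper":[0.68,0.68,0.68,0.68,0.68]}'
python3 -m crank '{"travel":[[0,4,0],[0,8,0],[0,10,0],[0,10,0],[0,10,0]],"turn":[[0,0,0],[0,0,0],[0,0,0],[0,0,0],[0,0,0]],"gripper":[0.68,0.68,0.68,0.68,0.68]}'
python3 - <<'E'
from h import *
s=grab('scene');d=grab('top');print(bot.observe()['position'])
a=cv2.resize(s['pixels'][215:315,315:415],(400,400));b=cv2.resize(d['pixels'][190:290,335:435],(400,400)); e=cv2.resize(s['pixels'][180:340,190:350],(200,200));f=cv2.resize(d['pixels'][160:300,230:350],(200,200))
cv2.imwrite('pics/c13.png',np.vstack([np.hstack([a,b]),np.hstack([e,f,np.zeros((200,400,3),'uint8')])])[...,::-1])
E
```

```text
clock: 45.9
position: [0.4918, -0.0952, 0.0704]
tool_rot: [2.887, -0.003, 1.673]
force: [-0.3, 0.0, -0.3]
grip_width: 0.0274
finger_force: 0.0
clock: 46.4
position: [0.4593, -0.0982, 0.1894]
tool_rot: [2.89, -0.002, 1.672]
force: [1.4, 1.6, 1.0]
grip_width: 0.0275
finger_force: 0.0
clock: 46.9
position: [0.461, 0.0666, 0.2278]
tool_rot: [2.886, -0.004, 1.672]
force: [1.0, 0.2, -0.2]
grip_width: 0.0272
finger_force: 0.0
clock: 47.4
position: [0.4609, 0.1653, 0.2271]
tool_rot: [2.888, -0.002, 1.673]
force: [0.0, -0.0, -0.9]
grip_width: 0.027
finger_force: 0.0
[0.4610617  0.16451163 0.22729179]
```

View pics/c13.png

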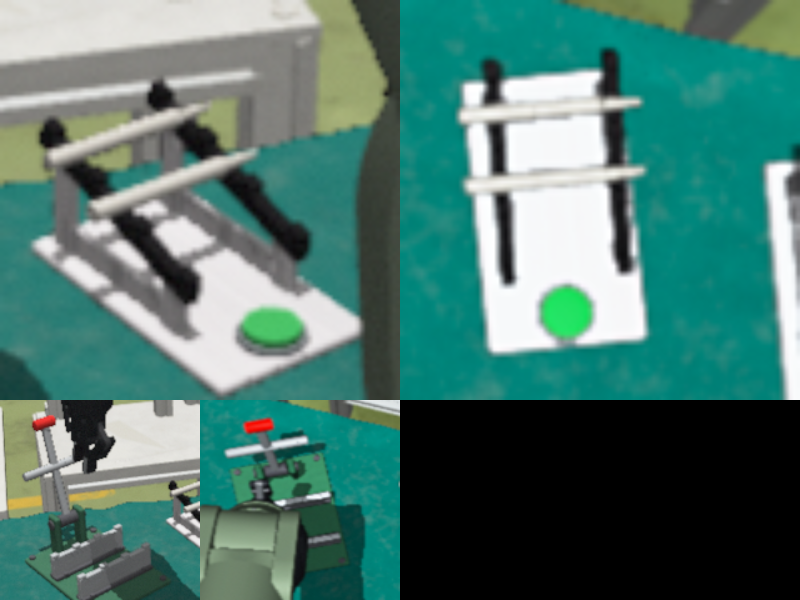

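Both pins lie across both bars of the green-disc rack, in the upper and middle notches, at top-crop y of about 110 and 180 and centred between the bars. The lever is upright, the press is empty and the gripper is clear of everything. Handing in.

```bash
python3 -c "
from workcell import bot
print(bot.job_done())"
```

```text
the job is handed in; nothing more can be done
None
```

The job is handed in: both pins were laid on the press, the lever went to its stop and back up, and the pins now lie in the upper and middle notches of the green-disc rack; however, one touchdown on the press read 137.6 N at the wrist, over the 120 N limit, so the run may be judged failed, and no verdict was returned.

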